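Pull the retaining clips off the lathe's drive pulleys and stow them in the sorter

ROBOT

A 7-joint arm with a two-finger parallel gripper is mounted at the origin on the work surface. World frame = base frame: x ahead of the robot, y to its left, z up, the work surface at z = 0. Lengths are in m, angles in rad, forces in N, time in s.
With the tool pointing down it reaches from about 0.425 to 0.8 m from the base axis. Payload 8.3 kg.
Tool frame: the origin (TCP) lies on the front face of the gripper's body, between the roots of the fingers; the fingertips stand 73 mm ahead of it and the grasp point (between the pads) lies 54 mm ahead of it; z points along the fingers, y is the line along which they close (so a half turn about z gives the same grasp; the last joint's range is limited). The gripper opens to 85 mm and grips with 20 to 120 N. Pads are 22 mm wide; open, the fingers measure 114 mm over their backs; the gripper's body (76 mm by 85 mm) begins 54 mm behind the grasp point. The pads swing forward as they close: fully open they stand 13 mm farther back than shut.
Start: joints at [-1.345, 0.383, 0.016, 1.37, -0.006, 1.388, -0.046], TCP at [0.178, 0.599, 0.304] pointing down, gripper open.
Joint ranges: [-2.95, 2.95], [-0.25, 2.06], [-1.52, 1.56], [0.18, 2.33], [-1.44, 4.58], [0.02, 2.06], [-3.01, 3.01]. Speed limits (rad/s): [2.39, 2.39, 3.01, 3.01, 3.14, 3.14, 3.14].

INTERFACE

Orientations are given as a 3x3 rotation matrix whose columns are the frame's x, y, z axes.
In Python, from station import ctrl gives the robot as it stands.
- The arm moves only by the shell command python3 -m pendant 'ROWS' [FORCE]. ROWS is JSON, a list of rows, each a list of 7 numbers: the shift along the tool's x, y, z in units of 30 mm (1.0 is 30 mm), then the turn, a rotation vector about the tool's x, y, z in units of 5 degrees (1.0 is 5 degrees), then the opening, from 0 (shut) to 1 (fully open). A call has 1 to 10 rows; each row shifts and turns the commanded pose from where the row before left it, along the tool's axes as they then stand; what a row does not reach is not made up. A row lasts 1/10 s, in which the tool goes at most 50 mm and 8.59 degrees, less where a joint would pass 70% of its speed; a pose out of reach is approached as far as the arm can. A call is refused whole if a number of a shift passes 1 or a number of a turn 1, either way. A call with a gripper value outside its range is refused whole. The fingers move at their own pace and stop on an object; FORCE is the grip in N (left out, the last holds). Time passes only in rows, so rows that do not move let the fingers close. It gives the time, the measured TCP pose, the force, the opening and the grip force at its end, in the units of the state.
- ctrl.sense(): the state, without advancing time (a new reading comes with each control period).
- ctrl.get_image(name): name is "scene" or "top"; returns the picture (420x560x3 uint8, blue, green, red); there is no depth.
- ctrl.camera_model(name): a dict with "camera_matrix" (3x3 intrinsics, pixels), "extrinsics" (4x4, takes a point from world to camera coordinates). Camera axes: x right, y down, z forward; pixel columns grow to the right and rows downward; lengths in m; the calibration is good to about 2 mm. A picture is of the moment at which its call begins. camera_model takes no time and is no camera call.
- ctrl.sign_off(): hands the job in; it is judged then, once.
The state is a dict: "time": time; "q": joint angles; "dq": joint speeds; "joint_torque": joint torques, N m; "tool_pos": TCP position; "orientation": TCP orientation; "contact_force": force on the tool from outside, world axes, zero at the start; "moment": the same for the moment, N m; "grip_width": finger opening in m; "grasp_force": force on a finger pad.
Only numpy, scipy, OpenCV 4.12 (cv2) and the standard library are available. Lean on these libraries where they do the work, as an engineer would, in place of code of your own. Each camera call takes 0.05 s, during which the arm holds its last target. There are 200 camera calls.

TASK

With the hooked pick, not the fingers, pry every sprung retaining clip out of its shaft groove on the drive unit, then lay the pick back on the rubber mat the way it lay. Gather all the clips in the sorter's tipping pan, turn the carousel until its empty compartment is squarely under the chute, then tip the clips down into it by lifting the pan's handle, and lower the pan again. Leave the other things on the table where they are.

Things in the scene. Friction and masses are not known exactly. Their poses are not given: they have to be found in the camera images.
- drive_unit: fixed drive unit: a flat housing 340 (y) x 190 (x) mm, its top deck 45 mm above the table; origin centre of underside, its -x side faces the robot. On the deck, 50 mm along +x from the middle, four brass belt pulleys (1 to 4, at y = -120, -40, 40, 120 mm) stand in a row, 50 mm in diameter, tops at 55 mm, each on a steel stub shaft: groove 20 mm in diameter from 55 to 64 mm high, then a 28 mm head up to 72 mm
- clip1: sprung steel retaining clip on shaft 1 (None if that shaft is bare): flat, 6 mm thick, 67 x 46 mm, 46 g. Origin: centre of its ring part (on the shaft's axis while fitted), at the underside; z along the shaft; -x points outwards along the pull loop, roughly to the unit's front. Its back lies at x -12 to -22 mm (40 mm wide); two sprung jaws reach to x +14 mm, the mouth opens to +x
- clip2: like clip1, on shaft 2. The clips' pull loop runs from x -22 to -53 mm, 28 mm wide outside; its eye is 16 mm wide (y) from x -22 to -46 mm, then comes a cross bar to -53 mm. It comes out straight along its -x when a hook set down through the eye pulls the cross bar outwards: about 5 to 12 N over some 15 mm, then it is loose
- clip3: like clip1, on shaft 3. A freed clip drops 10 mm to the deck in front of its pulley; the hook can draw it further out, clear of the pulley, and then be lifted straight up out of the eye. Loose clips can be picked up flat across the 28 mm wide pull loop, e.g. 38 mm along -x from the origin
- clip4: like clip1, on shaft 4 (at the +y end of the row)
- pick: hooked pick, 100 g: wooden handle 90 (x) x 28 (y) x 26 mm tall; a 7 mm steel shank leaves its +x end 20 mm above its underside, runs to x = 99 mm and is bent down at a right angle to a tip. Origin: centre of the handle's underside; x points to the hook, z up. It lies on its flat underside on the mat, hook down; grip from above across the handle, 12 mm ahead of its middle, 20 mm above its underside
- pick_tip (a point): lowest point of the pick's hook: 97.5 mm along the pick's x, level with the handle's underside; the tip is 7 mm thick and reaches 16.5 mm below the shank
- tool_mat: fixed black rubber mat, 210 (x) x 90 (y) x 3 mm thick, origin at the centre of its underside
- sorter: fixed grey stand of the small-parts sorter, origin on the table under the carousel's axis; chute and pan lie in its -y direction. The carousel is 260 mm in diameter, its floor 18 mm and its wall tops 52 mm above the table. The chute is an upright aluminium shaft, 110 mm wide (x), 40 to 137 mm out from the axis, 58 to 108 mm above the table
- carousel (a joint): angle of the carousel, rad, positive anticlockwise from above; at 0 (or a whole turn) the empty compartment is squarely under the chute. It turns either way (to 7 rad from 0) with light friction (0.06 N m) and stays where it is left. Three equal compartments: tan resistors, ball bearings, and an empty one
- empty_compartment (a point): centre of the floor of the carousel's empty compartment, 78 mm out from the axis; its x axis points outwards from the axis
- turn_bar (a point): on the carousel's axis, middle of the black turning bar on top of the hub, 134 mm above the table; the bar is 66 mm long, 14 mm thick, from 115 to 147 mm high, and points from the axis to the empty compartment
- chute_out (a point): centre of the chute's lower mouth, 78 mm from the carousel's axis, 56 mm high
- pan (a joint): angle of the tipping pan, rad: 0 level, at most 1.35. Hinged at its lip on the chute's outer edge (a line along the sorter's x, 139 mm out from the carousel's axis, 104 mm high); it grows as the handle is lifted, and falls back if let go. Clips slide out between about 0.7 and 1.1
- pan_mid (a point): centre of the pan's floor, 107 mm above the table when level; inside the pan is 102 mm wide (sorter's x) and 99 mm long (sorter's y), walls 27 mm high on three sides, open towards the chute; this point's axes turn with the pan
- pan_handle (a point): grip point of the pan's round black handle (14 mm thick; 40 mm of it stand out along the sorter's -y from the pan's outer wall), 130 mm out from the hinge line; 120 mm high when the pan is level
- puck: bystander: aluminium platter puck, 80 mm diameter, 34 mm high, origin at the centre of its underside
- jack_plug: bystander: chrome headphone jack plug, 92 mm long, origin under its middle
- resistor: bystander: tan ceramic resistor, 75 mm long, origin under its middle
- splice_block: bystander: aluminium splicing block, 130 mm long, origin under its middle
- driver: bystander: screwdriver, 170 mm long, origin under its middle
Not all that is in view belongs to the job. What is shaped like the clip2 but turquoise is not meant.

How it is judged:
By the outcome, as a careful person would: the job done as asked, in the order asked, and still so for the second after the job is handed in, with the robot touching nothing.
Of clip1, clip2, clip3, clip4 only 3 to 4 are there at a start; the rules pass over those that are not, and their reading is None.
At some moment in a run one of pick may be knocked a few centimetres aside while the robot is not near it.
Once in a run the grip may slacken for a moment while it holds something.
It also fails if it takes over 210 s, if anything falls off the work surface, if the arm or the gripper's body presses on something with over 40 N, if the wrist force passes 120 N, or if a joint passes its speed limit or range.

## Working session

There is one attempt and no reset: what is moved stays moved. The work goes in short steps, Python scripts to look and compute and a shell command to move; the robot and the scene stay as the last step left them, time stands still between calls to the robot, and variables do not carry over. Pictures are saved under pics/ and viewed, at most 14 in all, crops included, and the job is handed in when it is done.

```bash
mkdir -p pics; ls
cat > h.py <<'E'
import numpy as np, cv2
from station import ctrl
def cam(n):
    m=ctrl.camera_model(n); return np.array(m["camera_matrix"]),np.array(m["extrinsics"])
def unproj(n,uv,z):
    K,E=cam(n); R,t=E[:3,:3],E[:3,3]
    d=R.T@np.linalg.inv(K)@np.array([uv[0],uv[1],1.]); c=-R.T@t
    return c+d*(z-c[2])/d[2]
def proj(n,p):
    K,E=cam(n); q=K@(E[:3,:3]@np.array(p)+E[:3,3]); return q[:2]/q[2]
def shot(n,f,crop=None,s=1):
    im=ctrl.get_image(n)
    if crop: x0,y0,x1,y1=crop; im=im[y0:y1,x0:x1]
    cv2.imwrite('pics/'+f,cv2.resize(im,None,fx=s,fy=s,interpolation=cv2.INTER_CUBIC))
def st():
    s=ctrl.sense(); np.set_printoptions(precision=4,suppress=True)
    print(s["time"],"q",np.array(s["q"]),"p",np.array(s["tool_pos"]),"w",s["grip_width"],s["grasp_force"],"F",np.array(s["contact_force"])); print(np.array(s["orientation"]))
E
python3 - <<'E'
from h import *
st()
for n in("scene","top"):
    K,E=cam(n); print(n,K[0,0],-E[:3,:3].T@E[:3,3],E[2,:3]); shot(n,n+"0.png",None,1.42)
E
```

```text
pics
0.0 q [-1.3449  0.3843  0.0164  1.3712 -0.0063  1.3882 -0.0465] p [0.1778 0.5988 0.3029] w 0.08535323659697261 0.0 F [ 0.8091 -0.0314 -0.2619]
[[-0.9586  0.2847 -0.0005]
 [ 0.2847  0.9586 -0.0019]
 [-0.     -0.002  -1.    ]]
scene 385.04592382481906 [ 0.9158 -0.5217  1.161 ] [-0.2991  0.4284 -0.8526]
top 543.022768524112 [0.4118 0.0123 1.4202] [ 0.0933 -0.0064 -0.9956]
```

View pics/scene0.png

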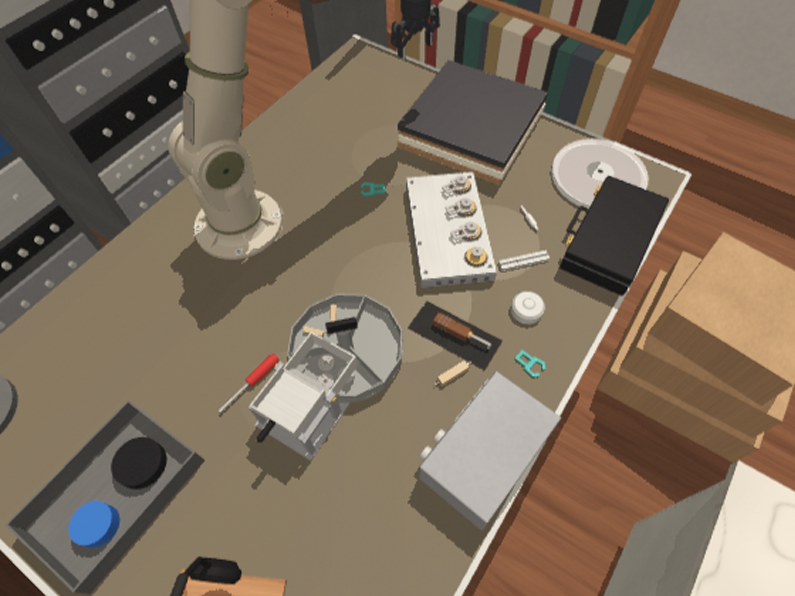

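View pics/top0.png

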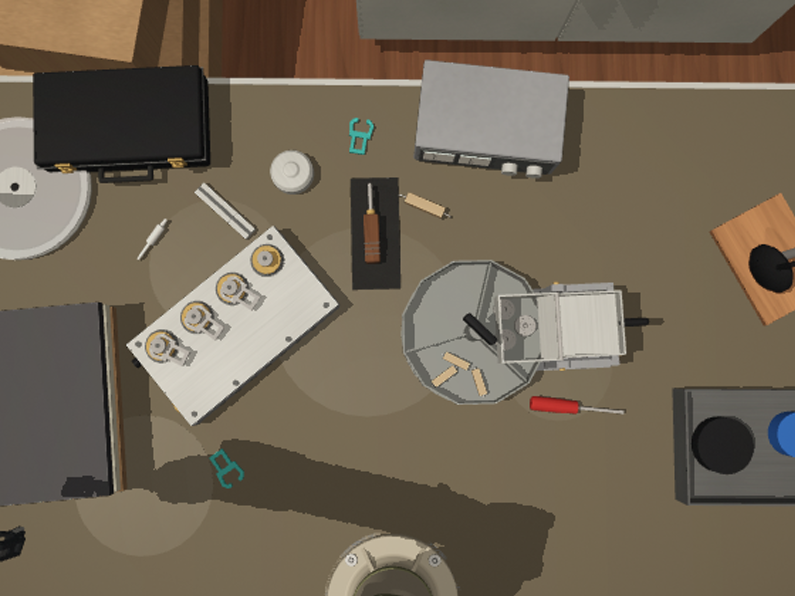

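Run:
```python
from h import *
shot("top","du.png",(84,152,244,304),3.9)
shot("top","so.png",(240,120,470,290),3.4)
```

```text
(no output)
```

View pics/du.png

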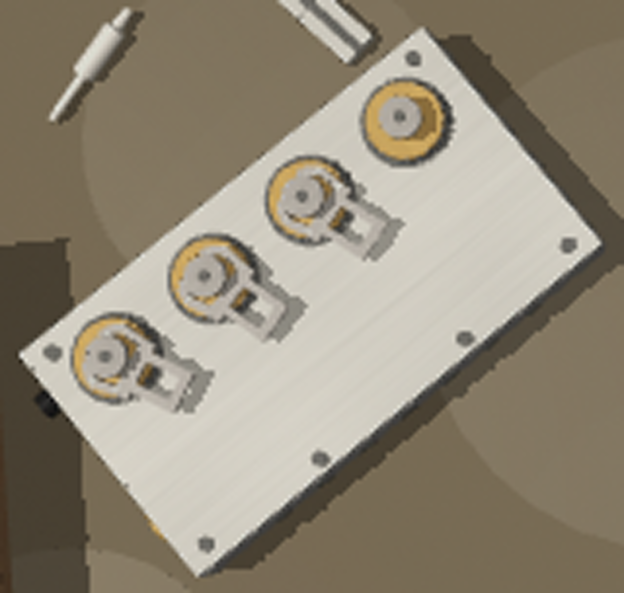

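View pics/so.png

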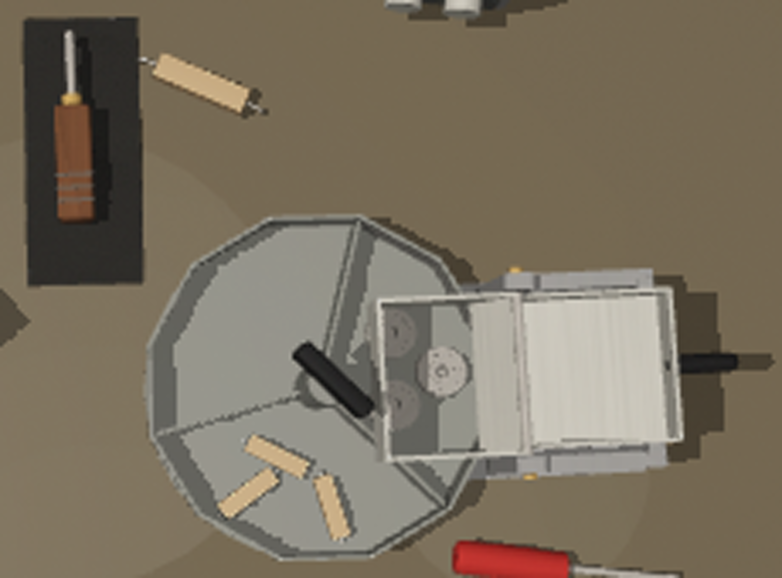

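```bash
cat > m.py <<'E'
from h import *
from scipy.optimize import least_squares
D=lambda p:(84+p[0]/3.9,152+p[1]/3.9)
S=lambda p:(240+p[0]/3.4,120+p[1]/3.4)
# drive unit: rigid fit by reprojection
obs=[((.095,-.17,.045),(423,28)),((-.095,-.17,.045),(601,243)),((-.095,.17,.045),(198,576)),((.095,.17,.045),(20,355))]
obs+=[((.05,y,.072),p) for y,p in zip((-.12,-.04,.04,.12),((399,117),(302,196),(204,276),(106,356)))]
def fit(obs,C,x0):
    def f(x):
        c,s=np.cos(x[2]),np.sin(x[2]); r=[]
        for P,p in obs: r+=list(proj("top",(x[0]+c*P[0]-s*P[1],x[1]+s*P[0]+c*P[1],P[2]))-np.array(C(p)))
        return r
    o=least_squares(f,x0); return o.x,np.abs(o.fun).max()
def T(x,P): c,s=np.cos(x[2]),np.sin(x[2]); return np.array((x[0]+c*P[0]-s*P[1],x[1]+s*P[0]+c*P[1],P[2]))
def main():
    global du,so
    du,e=fit(obs,D,[.55,.3,.6]); print("du",du,"err px",e)
    ob2=[((0,0,.147),(333,380)),((.055,-.040,.108),(377,300)),((-.055,-.040,.108),(385,460)),((0,-.309+.0,.12),(735,362))]
    so,e=fit(ob2,S,[.4,-.15,0]); print("sorter",so,e)
    a=unproj("top",S((302,349)),.147);b=unproj("top",S((366,411)),.147); d=(a-b); print("bar",(a+b)/2,np.linalg.norm(d),"ang",np.arctan2(d[1],d[0])-so[2]+np.pi/2)
    print("pick",unproj("top",S((72,105)),.029),unproj("top",S((76,220)),.029),unproj("top",S((68,32)),.023))
main()
E
python3 - <<'E'
from m import *
from m import du
im=ctrl.get_image("top")[152:304,84:244]; im=cv2.resize(im,None,fx=3.9,fy=3.9,interpolation=cv2.INTER_CUBIC)
def line(pts,base,col):
    q=np.array([(proj("top",T(base,p))-(84,152))*3.9 for p in pts]).astype(int); cv2.polylines(im,[q],True,col,1)
line([o[0] for o in obs[:4]],du,(0,0,255))
for y in(-.04,.04,.12):
    o=T(du,(.05,y,0)); b=(o[0],o[1],du[2])
    line([(-.053,-.014,.063),(-.053,.014,.063),(-.022,.014,.063),(-.022,-.014,.063)],b,(0,0,255))
    line([(-.046,-.008,.063),(-.046,.008,.063),(-.022,.008,.063),(-.022,-.008,.063)],b,(255,0,0))
    print(y,o)
cv2.imwrite("pics/ov.png",cv2.resize(im[130:460,50:430],None,fx=1.8,fy=1.8))
E
```

```text
du [0.49008561 0.28851659 0.70224116] err px 1.5507398191395936
sorter [ 0.47939023 -0.13471733  0.05607902] 6.268334227835169
bar [ 0.4795209  -0.14106758  0.147     ] 0.061238311493299565 ang 2.3176238925415293
pick [0.69473352 0.04425555 0.029     ] [0.60608832 0.04040982 0.029     ] [0.75300242 0.04799441 0.023     ]
-0.04 [0.55409264 0.29027725 0.        ]
0.04 [0.50241822 0.35134896 0.        ]
0.12 [0.45074381 0.41242068 0.        ]
```

View pics/ov.png

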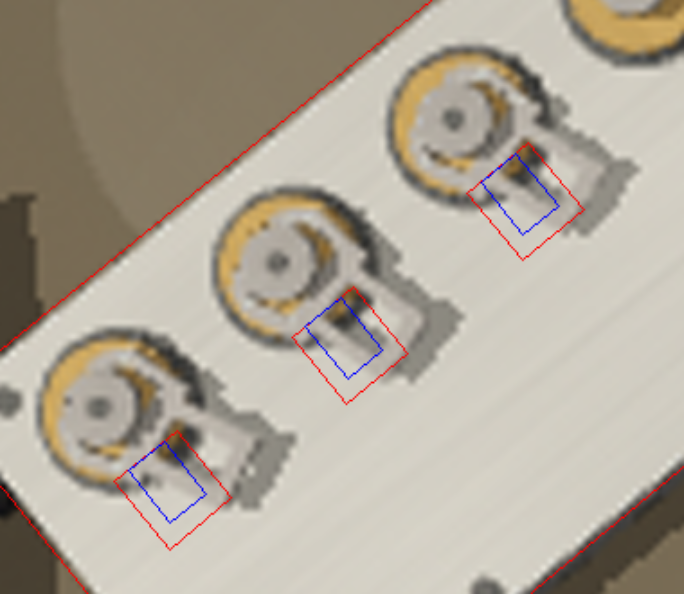

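```bash
sed -i 's/-.309+.0,.12/-.286,.12/' m.py
python3 - <<'E'
from m import *
from m import du
im=ctrl.get_image("top")[185:270,97:207]; im=cv2.resize(im,None,fx=7.2,fy=7,interpolation=cv2.INTER_CUBIC)
def line(pts,base,col):
    q=np.array([(proj("top",T(base,p))-(97,185)+.5)*(7.2,7) for p in pts]).astype(int); cv2.polylines(im,[q],True,col,1)
for y,a in zip((-.04,.04,.12),(22,19,25.5)):
    o=T(du,(.05,y,0)); b=(o[0],o[1],du[2]+np.radians(a))
    line([(-.053,-.014,.063),(-.053,.014,.063),(-.022,.014,.063),(-.022,-.014,.063)],b,(0,0,255))
    line([(-.046,-.008,.063),(-.046,.008,.063),(-.022,.008,.063),(-.022,-.008,.063)],b,(255,0,0))
    line([(.014*np.cos(t),.014*np.sin(t),.072) for t in np.linspace(0,6.2,30)],b,(0,160,0))
cv2.imwrite("pics/ov2.png",im)
E
```

```text
du [0.49008561 0.28851659 0.70224116] err px 1.5507398191395936
sorter [ 0.47982607 -0.14039766  0.05385364] 0.8765940644655643
bar [ 0.4795209  -0.14106758  0.147     ] 0.061238311493299565 ang 2.3198492681332903
pick [0.69473352 0.04425555 0.029     ] [0.60608832 0.04040982 0.029     ] [0.75300242 0.04799441 0.023     ]
```

View pics/ov2.png

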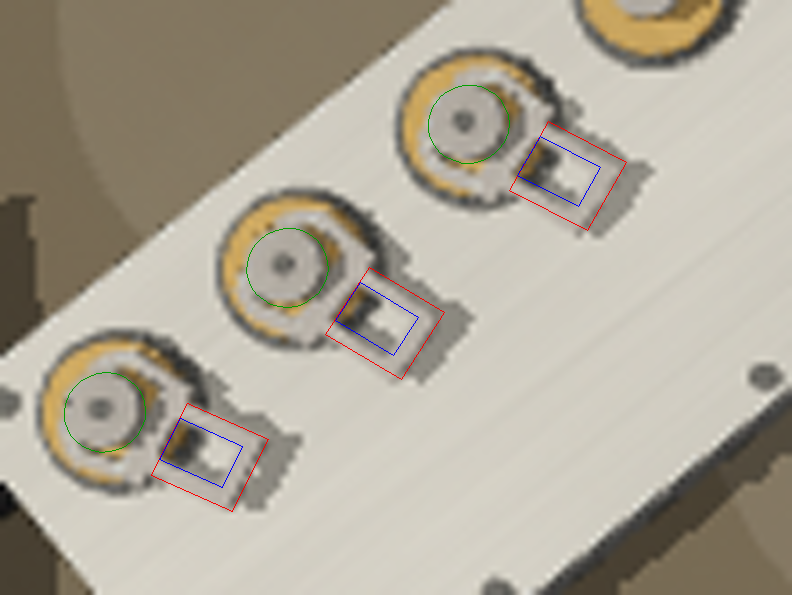

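```bash
cat > go.py <<'E'
import sys
from h import *
x,y,z,psi=map(float,sys.argv[1:5])
s=ctrl.sense(); R=np.array(s["orientation"]); p=np.array(s["tool_pos"])
cur=np.degrees(np.arctan2(R[1,0],R[0,0])); d=(psi-cur+180)%360-180
a=np.radians(psi); Rt=np.array([[np.cos(a),np.sin(a),0],[np.sin(a),-np.cos(a),0],[0,0,-1]])
print("psi %.1f q1 %.2f q7 %.2f; turn z units %.2f ; then shift units"%(cur,s["q"][0],s["q"][6],-d/5),np.round(Rt.T@(np.array([x,y,z])-p)/.03,2),"tilt z",np.round(R[:2,2],3),"w %.4f gf %.1f t %.1f"%(s["grip_width"],s["grasp_force"],s["time"]),"F",np.round(s["contact_force"],1))
E
python3 go.py .6624 .0428 .2 182.5
```

```text
psi 163.5 q1 -1.34 q7 -0.05; turn z units -3.81 ; then shift units [-15.33 -19.23   3.45] tilt z [-0.    -0.001] w 0.0856 gf 0.0 t 0.3 F [ 0.6 -0.2 -0.4]
```

```bash
python3 -m pendant '[[0,0,0,0,0,-0.95,0.6],[0,0,0,0,0,-0.95,0.6],[0,0,0,0,0,-0.95,0.6],[0,0,0,0,0,-0.95,0.6],[-0.6,-0.75,0,0,0,0,0.6],[-0.6,-0.75,0,0,0,0,0.6],[-0.6,-0.75,0,0,0,0,0.6],[-0.6,-0.75,0,0,0,0,0.6],[-0.6,-0.75,0,0,0,0,0.6],[-0.6,-0.75,0,0,0,0,0.6]]' 100; python3 -m pendant '[[-0.6,-0.75,0,0,0,0,0.6],[-0.6,-0.75,0,0,0,0,0.6],[-0.6,-0.75,0,0,0,0,0.6],[-0.6,-0.75,0,0,0,0,0.6],[-0.6,-0.75,0,0,0,0,0.6],[-0.6,-0.75,0,0,0,0,0.6],[-0.6,-0.75,0.3,0,0,0,0.6],[-0.6,-0.75,0.3,0,0,0,0.6],[-0.6,-0.75,0.3,0,0,0,0.6],[-0.6,-0.75,0.3,0,0,0,0.6]]' ; python3 -m pendant '[[-0.6,-0.75,0.5,0,0,0,0.6],[-0.6,-0.75,0.5,0,0,0,0.6],[-0.6,-0.75,0.5,0,0,0,0.6],[-0.6,-0.75,0.5,0,0,0,0.6],[-0.6,-0.75,0.2,0,0,0,0.6],[-0.33,-0.5,0,0,0,0,0.6],[0,0,0,0,0,0,0.6],[0,0,0,0,0,0,0.6]]'; python3 go.py .6624 .0428 .2 182.5
python3 - <<'E'
from h import *
shot("top","p1.png",(200,80,400,240),4); shot("scene","p1s.png",(240,180,440,330),4)
E
```

```text
time: 1.3
tool_pos: [0.2923, 0.4678, 0.3039]
orientation: [[-0.999, -0.043, -0.0], [-0.043, 0.999, 0.0], [0.0, 0.0, -1.0]]
contact_force: [0.2, -0.2, -0.6]
grip_width: 0.0511
grasp_force: 0.0
time: 2.3
tool_pos: [0.4818, 0.2508, 0.2676]
orientation: [[-0.999, -0.043, 0.0], [-0.043, 0.999, 0.0], [-0.0, 0.0, -1.0]]
contact_force: [0.6, 0.9, 0.0]
grip_width: 0.0513
grasp_force: 0.0
time: 3.1
tool_pos: [0.5863, 0.1288, 0.2018]
orientation: [[-0.999, -0.042, -0.0], [-0.042, 0.999, 0.0], [0.0, 0.0, -1.0]]
contact_force: [0.7, -0.1, -0.8]
grip_width: 0.0514
grasp_force: 0.0
psi -177.6 q1 -0.51 q7 1.45; turn z units -0.02 ; then shift units [-2.41 -2.98  0.06] tilt z [-0.  0.] w 0.0514 gf 0.0 t 3.1 F [ 0.7 -0.1 -0.8]
```

View pics/p1s.png

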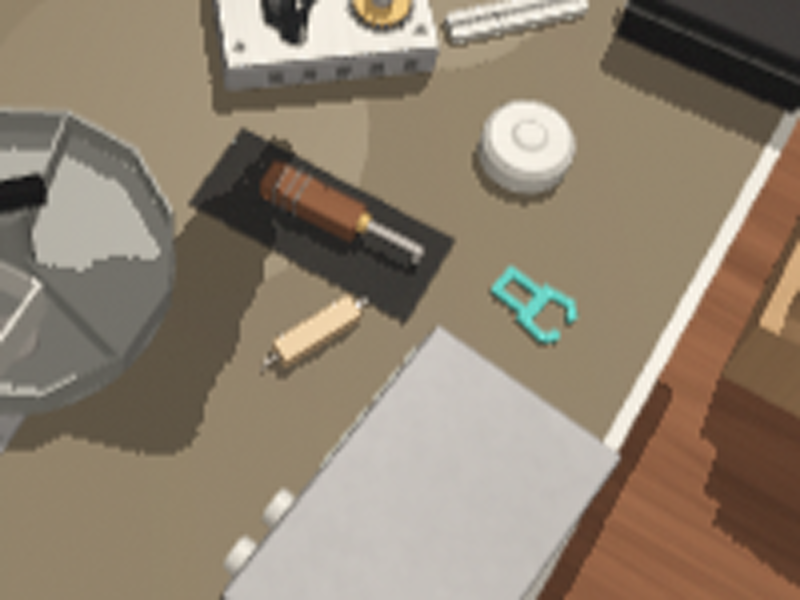

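```bash
python3 - <<'E'
from h import *
print(proj("scene",(.6947,.0443,.029)),proj("scene",(.6061,.0404,.029)),proj("scene",(.753,.048,.023)))
E
python3 -m pendant '[[-0.4,-0.5,0,0,0,0,0.6],[-0.4,-0.5,0,0,0,0,0.6],[-0.4,-0.5,0,0,0,0,0.6],[-0.4,-0.5,0,0,0,0,0.6],[-0.4,-0.5,0.3,0,0,0,0.6],[-0.41,-0.48,0.3,0,0,0,0.6],[0,0,0.3,0,0,0,0.6],[0,0,0,0,0,0,0.6]]'; python3 go.py .6624 .0428 .078 182.5
python3 - <<'E'
from h import *
shot("top","p2.png",(200,80,400,240),4)
E
```

```text
[330.20491567 233.95127426] [306.94026188 221.8778632 ] [345.96251668 242.71547718]
time: 4.0
tool_pos: [0.6613, 0.0437, 0.1732]
orientation: [[-0.999, -0.044, -0.003], [-0.044, 0.999, 0.0], [0.003, 0.0, -1.0]]
contact_force: [-1.6, 1.1, -0.7]
grip_width: 0.0515
grasp_force: 0.0
psi -177.5 q1 -0.34 q7 1.63; turn z units 0.00 ; then shift units [-0.03 -0.03  3.17] tilt z [-0.003  0.   ] w 0.0515 gf 0.0 t 4.0 F [-1.6  1.1 -0.7]
```

View pics/p2.png

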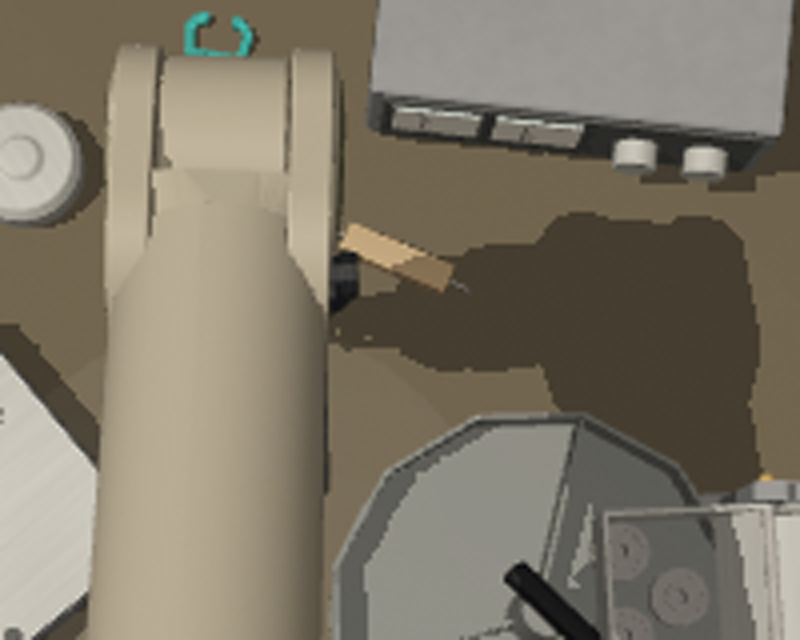

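```bash
python3 -m pendant '[[-0.03,-0.03,0.5,0,0,0,0.6],[0,0,0.5,0,0,0,0.6],[0,0,0.5,0,0,0,0.6],[0,0,0.5,0,0,0,0.6],[0,0,0.5,0,0,0,0.6],[0,0,0.4,0,0,0,0.6],[0,0,0.2,0,0,0,0.6],[0,0,0.07,0,0,0,0.6],[0,0,0,0,0,0,0.6]]'; python3 go.py .6624 .0428 .078 182.5; python3 -m pendant '[[0,0,0,0,0,0,0],[0,0,0,0,0,0,0],[0,0,0,0,0,0,0],[0,0,0,0,0,0,0],[0,0,0,0,0,0,0],[0,0,0,0,0,0,0],[0,0,0,0,0,0,0]]' 100;python3 go.py .6624 .0428 .078 182.5;  python3 -m pendant '[[0,0,-0.3,0,0,0,0],[0,0,-0.6,0,0,0,0],[0,0,-0.8,0,0,0,0],[0,0,-0.8,0,0,0,0],[0,0,-0.8,0,0,0,0],[0,0,-0.6,0,0,0,0],[0,0,0,0,0,0,0]]'; python3 go.py .497 .182 .2 244.7
```

```text
time: 4.95
tool_pos: [0.6635, 0.0415, 0.0798]
orientation: [[-0.999, -0.043, 0.0], [-0.043, 0.999, -0.0], [-0.0, -0.0, -1.0]]
contact_force: [-0.4, 0.3, 1.2]
grip_width: 0.0511
grasp_force: 0.0
psi -177.5 q1 -0.32 q7 1.66; turn z units -0.01 ; then shift units [0.04 0.04 0.06] tilt z [ 0. -0.] w 0.0511 gf 0.0 t 5.0 F [-0.4  0.3  1.2]
time: 5.65
tool_pos: [0.6641, 0.0416, 0.0811]
orientation: [[-0.999, -0.043, 0.002], [-0.043, 0.999, 0.0], [-0.002, 0.0, -1.0]]
contact_force: [-0.3, 0.3, 7.4]
grip_width: 0.0259
grasp_force: 100.5
psi -177.5 q1 -0.32 q7 1.66; turn z units -0.01 ; then shift units [0.06 0.04 0.1 ] tilt z [0.002 0.   ] w 0.0259 gf 100.5 t 5.7 F [-0.3  0.3  7.4]
time: 6.35
tool_pos: [0.6647, 0.0415, 0.2004]
orientation: [[-0.999, -0.043, 0.005], [-0.043, 0.999, 0.001], [-0.005, 0.0, -1.0]]
contact_force: [0.8, 0.2, -0.5]
grip_width: 0.0261
grasp_force: 99.8
psi -177.5 q1 -0.34 q7 1.63; turn z units -12.45 ; then shift units [-1.84  7.05  0.01] tilt z [0.005 0.001] w 0.0261 gf 99.8 t 6.3 F [ 0.8  0.2 -0.5]
```

```bash
python3 -m pendant '[[0,0,0,0,0,-0.95,0],[0,0,0,0,0,-0.95,0],[0,0,0,0,0,-0.95,0],[0,0,0,0,0,-0.95,0],[0,0,0,0,0,-0.95,0],[0,0,0,0,0,-0.95,0],[0,0,0,0,0,-0.95,0],[0,0,0,0,0,-0.95,0],[0,0,0,0,0,-0.95,0],[0,0,0,0,0,-0.95,0]]'; python3 -m pendant '[[0,0,0,0,0,-0.9,0],[0,0,0,0,0,-0.9,0],[0,0,0,0,0,-0.65,0],[-0.2,0.7,0,0,0,0,0],[-0.2,0.7,0,0,0,0,0],[-0.2,0.7,0,0,0,0,0],[-0.2,0.7,0,0,0,0,0],[-0.2,0.7,0,0,0,0,0],[-0.2,0.7,0,0,0,0,0],[-0.2,0.7,0,0,0,0,0]]';python3 -m pendant '[[-0.2,0.7,0.3,0,0,0,0],[-0.2,0.7,0.3,0,0,0,0],[-0.04,0.7,0.3,0,0,0,0],[0,0,0,0,0,0,0],[0,0,0,0,0,0,0]]'; python3 go.py .4977 .1833 .153 242.2
```

```text
time: 7.35
tool_pos: [0.6627, 0.0416, 0.1952]
orientation: [[-0.641, -0.768, -0.002], [-0.768, 0.641, -0.0], [0.002, 0.002, -1.0]]
contact_force: [0.5, 0.3, -0.5]
grip_width: 0.0256
grasp_force: 99.6
time: 8.35
tool_pos: [0.5516, 0.1477, 0.1955]
orientation: [[-0.466, -0.885, -0.002], [-0.885, 0.466, -0.001], [0.001, 0.001, -1.0]]
contact_force: [0.2, 0.1, -0.8]
grip_width: 0.0256
grasp_force: 102.1
time: 8.85
tool_pos: [0.5028, 0.1882, 0.169]
orientation: [[-0.466, -0.885, -0.001], [-0.885, 0.466, -0.001], [0.001, 0.001, -1.0]]
contact_force: [1.3, 0.4, 0.1]
grip_width: 0.0255
grasp_force: 102.2
psi -117.7 q1 -0.46 q7 2.25; turn z units 0.01 ; then shift units [0.22 0.07 0.53] tilt z [-0.001 -0.001] w 0.0255 gf 102.2 t 8.8 F [1.3 0.4 0.1]
```

```bash
python3 -m pendant '[[0.11,0.03,0.25,0,0,0,0],[0.11,0.04,0.28,0,0,0,0],[0,0,0,0,0,0,0],[0,0,0,0,0,0,0]]'; python3 go.py .4977 .1833 .153 242.2;python3 - <<'E'
from h import *
c=np.array([.4664,.8846]); p=np.array(ctrl.sense()["tool_pos"]); t=np.r_[p[:2]+.085*c,p[2]-.078]; print("tip",t)
A=[]
for n in("top","scene"):
    im=ctrl.get_image(n); u=proj(n,t); print(n,u, proj(n,(.5373,.2585,.060)))
    x,y=int(u[0])-28,int(u[1])-42; A.append(cv2.resize(im[y:y+84,x:x+56],None,fx=7,fy=7,interpolation=cv2.INTER_CUBIC)); print(x,y)
cv2.imwrite("pics/tip.png",np.hstack(A))
E
```

```text
time: 9.25
tool_pos: [0.4984, 0.1829, 0.1534]
orientation: [[-0.467, -0.884, -0.001], [-0.884, 0.467, -0.001], [0.001, 0.001, -1.0]]
contact_force: [1.3, 0.5, -0.3]
grip_width: 0.026
grasp_force: 102.2
psi -117.8 q1 -0.45 q7 2.26; turn z units -0.01 ; then shift units [-0.    0.03  0.01] tilt z [-0.001 -0.001] w 0.0260 gf 102.2 t 9.2 F [ 1.3  0.5 -0.3]
tip [0.53803125 0.25809431 0.07543662]
top [174.1258857  208.62564589] [175.06775486 209.49629452]
146 166
scene [323.9995823 161.9617123] [323.57140035 164.47814173]
295 119
```

View pics/tip.png

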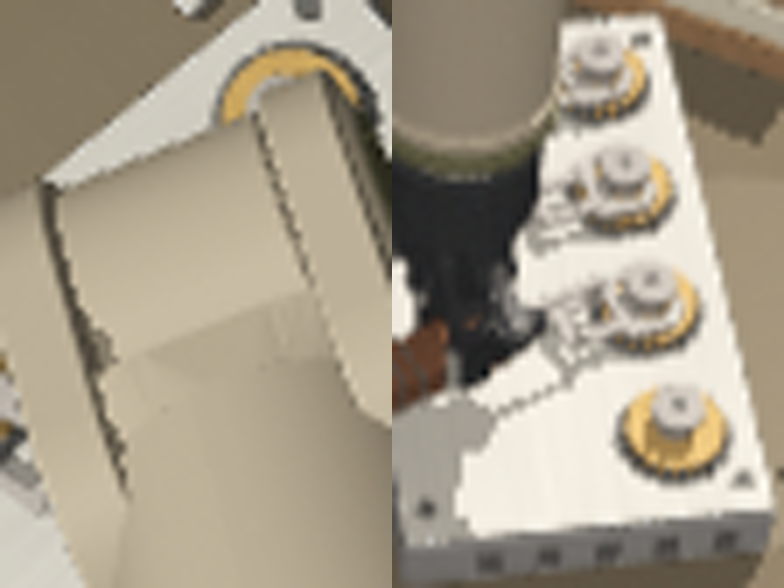

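```bash
python3 -m pendant '[[0,0.03,0.1,0,0,0,0],[0,0,0.1,0,0,0,0],[0,0,0.1,0,0,0,0],[0,0,0.1,0,0,0,0],[0,0,0.1,0,0,0,0],[0,0,0,0,0,0,0]]'; python3 -m pendant '[[0,0,0.1,0,0,0,0],[0,0,0.1,0,0,0,0],[0,0,0.1,0,0,0,0],[0,0,0.08,0,0,0,0],[0,0,0,0,0,0,0]]'; python3 go.py .4977 .1833 .128 242.2
```

```text
time: 9.95
tool_pos: [0.4973, 0.1838, 0.1383]
orientation: [[-0.466, -0.885, -0.001], [-0.885, 0.466, -0.0], [0.001, 0.001, -1.0]]
contact_force: [-0.2, -0.4, -1.0]
grip_width: 0.0261
grasp_force: 102.2
time: 10.45
tool_pos: [0.4974, 0.1838, 0.127]
orientation: [[-0.466, -0.885, -0.001], [-0.885, 0.466, -0.0], [0.001, 0.0, -1.0]]
contact_force: [-0.3, -0.3, -0.8]
grip_width: 0.026
grasp_force: 102.2
psi -117.8 q1 -0.45 q7 2.26; turn z units 0.00 ; then shift units [ 0.01 -0.02 -0.03] tilt z [-0.001 -0.   ] w 0.0260 gf 102.2 t 10.4 F [-0.3 -0.3 -0.8]
```

```bash
python3 -m pendant '[[0.1,0,0.0,0,0,0,0],[0.1,0,0,0,0,0,0],[0.1,0,0,0,0,0,0],[0.1,0,0,0,0,0,0]]' | egrep 'tool|force'; python3 -m pendant '[[0.1,0,0.02,0,0,0,0],[0.1,0,0,0,0,0,0],[0,0,0,0,0,0,0]]' | egrep 'tool|force';  python3 -m pendant '[[0.1,0,0.02,0,0,0,0],[0.1,0,0,0,0,0,0]]' | egrep 'tool|force'
```

```text
tool_pos: [0.4926, 0.1743, 0.1281]
contact_force: [2.9, 5.7, -0.7]
grasp_force: 102.4
tool_pos: [0.4896, 0.1687, 0.1276]
contact_force: [1.2, 3.6, -0.2]
grasp_force: 102.5
tool_pos: [0.4861, 0.1623, 0.1261]
contact_force: [-0.2, 0.7, -1.3]
grasp_force: 102.4
```

```bash
python3 -m pendant '[[0.1,0,0.02,0,0,0,0],[0.1,0,0.02,0,0,0,0],[0.1,0,0.02,0,0,0,0],[0.1,0,0,0,0,0,0],[0.1,0,0,0,0,0,0],[0.1,0,0,0,0,0,0],[0.1,0,0,0,0,0,0]]' | egrep 'tool|force'; python3 -m pendant '[[0.1,0,0,0,0,0,0],[0.1,0,0,0,0,0,0],[0.1,0,0,0,0,0,0],[0.1,0,0,0,0,0,0],[0.1,0,0,0,0,0,0],[-0.07,0,0,0,0,0,0],[0,0,0,0,0,0,0]]' | egrep 'tool|force'; python3 -m pendant '[[0,0,-0.2,0,0,0,0],[0,0,-0.3,0,0,0,0],[0,0,-0.5,0,0,0,0],[0,0,-0.5,0,0,0,0],[0,0,-0.3,0,0,0,0],[0,0,0,0,0,0,0]]' | egrep 'tool|force'
python3 - <<'E'
import numpy as np
for s,y in (((.5024,.3513),59.2),((.4507,.4124),65.7)):
    c=np.array([np.cos(np.radians(y)),np.sin(np.radians(y))]); print(np.array(s)-.121*c,y+180)
E
python3 go.py .4405 .2474 .153 239.2
```

```text
tool_pos: [0.4765, 0.1438, 0.1245]
contact_force: [-0.1, 0.3, -1.1]
grasp_force: 102.3
tool_pos: [0.4707, 0.133, 0.1246]
contact_force: [0.0, 0.0, -0.2]
grasp_force: 102.5
tool_pos: [0.4715, 0.133, 0.1803]
contact_force: [0.9, -0.8, -1.2]
grasp_force: 102.5
[0.44044281 0.24736585] 239.2
[0.40090676 0.3021202 ] 245.7
psi -117.8 q1 -0.40 q7 2.33; turn z units 0.60 ; then shift units [-2.75  2.84  0.91] tilt z [0.003 0.001] w 0.0259 gf 102.5 t 13.3 F [ 0.9 -0.8 -1.2]
```

```bash
python3 -m pendant '[[0,0,0,0,0,0.6,0],[-0.55,0.57,0,0,0,0,0],[-0.55,0.57,0,0,0,0,0],[-0.55,0.57,0,0,0,0,0],[-0.55,0.57,0.2,0,0,0,0],[-0.55,0.56,0.5,0,0,0,0],[0,0,0.2,0,0,0,0],[0,0,0,0,0,0,0],[0,0,0,0,0,0,0]]'; python3 go.py .4405 .2474 .1275 239.2
```

```text
time: 14.25
tool_pos: [0.4399, 0.2461, 0.1513]
orientation: [[-0.513, -0.858, -0.0], [-0.858, 0.513, -0.001], [0.001, -0.0, -1.0]]
contact_force: [0.8, 0.3, -0.8]
grip_width: 0.0258
grasp_force: 102.4
psi -120.9 q1 -0.57 q7 2.03; turn z units -0.01 ; then shift units [-0.05  0.01  0.79] tilt z [-0.    -0.001] w 0.0258 gf 102.4 t 14.2 F [ 0.8  0.3 -0.8]
```

```bash
python3 -m pendant '[[-0.05,0.01,0.1,0,0,0,0],[0,0,0.1,0,0,0,0],[0,0,0.1,0,0,0,0],[0,0,0.1,0,0,0,0],[0,0,0,0,0,0,0]]' | egrep 'tool|force'; python3 -m pendant '[[0,0,0.1,0,0,0,0],[0,0,0.1,0,0,0,0],[0,0,0.1,0,0,0,0],[0,0,0.1,0,0,0,0],[0,0,0,0,0,0,0]]'| egrep 'tool|force'; python3 go.py .4405 .2474 .1275 239.2
```

```text
tool_pos: [0.44, 0.2483, 0.139]
contact_force: [-0.2, -0.6, -0.6]
grasp_force: 102.4
tool_pos: [0.4399, 0.2485, 0.1269]
contact_force: [-0.1, 0.4, -1.7]
grasp_force: 102.4
psi -120.8 q1 -0.57 q7 2.02; turn z units 0.00 ; then shift units [ 0.02 -0.04 -0.02] tilt z [-0.001 -0.001] w 0.0258 gf 102.4 t 15.2 F [-0.1  0.4 -1.7]
```

```bash
python3 -m pendant '[[0.1,0,0.0,0,0,0,0],[0.1,0,0,0,0,0,0],[0.1,0,0,0,0,0,0],[0.1,0,0,0,0,0,0]]' | egrep 'tool|force'; python3 -m pendant '[[0.1,0,0.02,0,0,0,0],[0.1,0,0,0,0,0,0],[0,0,0,0,0,0,0]]' | egrep 'tool|force';  python3 -m pendant '[[0.1,0,0.02,0,0,0,0],[0.1,0,0,0,0,0,0]]' | egrep 'tool|force'; python3 -m pendant '[[0.1,0,0.02,0,0,0,0],[0.1,0,0.02,0,0,0,0],[0.1,0,0,0,0,0,0],[0.1,0,0,0,0,0,0],[0.1,0,0,0,0,0,0],[0.1,0,0,0,0,0,0],[0.1,0,0,0,0,0,0]]' | egrep 'tool|force'; python3 -m pendant '[[0.1,0,0,0,0,0,0],[0.1,0,0,0,0,0,0],[0.1,0,0,0,0,0,0],[0.1,0,0,0,0,0,0],[0,0,0,0,0,0,0],[-0.07,0,0,0,0,0,0],[0,0,0,0,0,0,0]]' | egrep 'tool|force'; python3 -m pendant '[[0,0,-0.2,0,0,0,0],[0,0,-0.3,0,0,0,0],[0,0,-0.5,0,0,0,0],[0,0,-0.5,0,0,0,0],[0,0,-0.3,0,0,0,0],[0,0,0,0,0,0,0]]' | egrep 'tool|force'; python3 go.py .4009 .3021 .153 245.7
```

```text
tool_pos: [0.4347, 0.2393, 0.1282]
contact_force: [3.0, 6.4, -0.4]
grasp_force: 102.4
tool_pos: [0.4316, 0.2341, 0.1278]
contact_force: [2.3, 3.0, -0.2]
grasp_force: 102.4
tool_pos: [0.4278, 0.228, 0.1264]
contact_force: [-0.6, -0.3, -0.6]
grasp_force: 102.4
tool_pos: [0.417, 0.2097, 0.1251]
contact_force: [-0.0, -0.6, -0.7]
grasp_force: 102.3
tool_pos: [0.4123, 0.2018, 0.1252]
contact_force: [-0.3, -0.6, -2.0]
grasp_force: 102.3
tool_pos: [0.4129, 0.2019, 0.1808]
contact_force: [-0.3, 0.3, -1.4]
grasp_force: 102.4
psi -120.8 q1 -0.53 q7 2.08; turn z units -1.30 ; then shift units [-2.88  1.74  0.93] tilt z [0.003 0.002] w 0.0258 gf 102.4 t 18.1 F [-0.3  0.3 -1.4]
```

```bash
python3 -m pendant '[[0,0,0,0,0,-0.65,0],[0,0,0,0,0,-0.65,0],[-0.57,0.35,0,0,0,0,0],[-0.57,0.35,0,0,0,0,0],[-0.58,0.35,0,0,0,0,0],[-0.58,0.35,0.2,0,0,0,0],[-0.58,0.34,0.5,0,0,0,0],[0,0,0.2,0,0,0,0],[0,0,0,0,0,0,0],[0,0,0,0,0,0,0]]'; python3 go.py .4009 .3021 .1275 245.7
```

```text
time: 19.15
tool_pos: [0.4002, 0.3007, 0.1519]
orientation: [[-0.412, -0.911, -0.001], [-0.911, 0.412, -0.001], [0.001, 0.0, -1.0]]
contact_force: [0.0, -0.7, -1.6]
grip_width: 0.0259
grasp_force: 102.4
psi -114.4 q1 -0.65 q7 1.99; turn z units -0.01 ; then shift units [-0.05 -0.    0.81] tilt z [-0.001 -0.001] w 0.0259 gf 102.4 t 19.1 F [ 0.  -0.7 -1.6]
```

```bash
python3 -m pendant '[[-0.05,0,0.1,0,0,0,0],[0,0,0.1,0,0,0,0],[0,0,0.1,0,0,0,0],[0,0,0.1,0,0,0,0],[0,0,0,0,0,0,0]]' | egrep 'tool|force'; python3 -m pendant '[[0,0,0.1,0,0,0,0],[0,0,0.1,0,0,0,0],[0,0,0.1,0,0,0,0],[0,0,0.1,0,0,0,0],[0,0,0,0,0,0,0]]'| egrep 'tool|force'; python3 go.py .4009 .3021 .1275 245.7
```

```text
tool_pos: [0.4005, 0.3028, 0.1396]
contact_force: [-0.3, -0.1, 0.3]
grasp_force: 102.4
tool_pos: [0.4004, 0.3029, 0.1275]
contact_force: [-0.4, -0.0, -1.4]
grasp_force: 102.4
psi -114.3 q1 -0.65 q7 1.98; turn z units 0.00 ; then shift units [ 0.02 -0.02  0.  ] tilt z [-0.001 -0.001] w 0.0261 gf 102.4 t 20.1 F [-0.4 -0.  -1.4]
```

```bash
python3 -m pendant '[[0.1,0,0.0,0,0,0,0],[0.1,0,0,0,0,0,0],[0.1,0,0,0,0,0,0],[0.1,0,0,0,0,0,0]]' | egrep 'tool|force'; python3 -m pendant '[[0.1,0,0.02,0,0,0,0],[0.1,0,0,0,0,0,0],[0,0,0,0,0,0,0]]' | egrep 'tool|force';  python3 -m pendant '[[0.1,0,0.02,0,0,0,0],[0.1,0,0,0,0,0,0]]' | egrep 'tool|force'; python3 -m pendant '[[0.1,0,0.02,0,0,0,0],[0.1,0,0.02,0,0,0,0],[0.1,0,0.02,0,0,0,0],[0.1,0,0,0,0,0,0],[0.1,0,0,0,0,0,0],[0.1,0,0,0,0,0,0],[0.1,0,0,0,0,0,0]]' | egrep 'tool|force'; python3 -m pendant '[[0.1,0,0,0,0,0,0],[0.1,0,0,0,0,0,0],[0.1,0,0,0,0,0,0],[0.1,0,0,0,0,0,0],[0,0,0,0,0,0,0],[-0.07,0,0,0,0,0,0],[0,0,0,0,0,0,0]]' | egrep 'tool|force'; python3 -m pendant '[[0,0,-0.2,0,0,0,0],[0,0,-0.3,0,0,0,0],[0,0,-0.5,0,0,0,0],[0,0,-0.5,0,0,0,0],[0,0,-0.5,0,0,0,0],[0,0,-0.2,0,0,0,0],[0,0,0,0,0,0,0]]' | egrep 'tool|force'; python3 go.py .6641 .0416 .195 182.5
```

```text
tool_pos: [0.3963, 0.2934, 0.1289]
contact_force: [3.1, 6.5, -1.4]
grasp_force: 102.4
tool_pos: [0.3937, 0.2875, 0.1283]
contact_force: [1.7, 4.4, -0.6]
grasp_force: 102.4
tool_pos: [0.3906, 0.2809, 0.1269]
contact_force: [-0.2, -0.3, 0.7]
grasp_force: 102.4
tool_pos: [0.382, 0.2618, 0.1251]
contact_force: [1.3, 0.3, -1.0]
grasp_force: 102.4
tool_pos: [0.3782, 0.2534, 0.1252]
contact_force: [0.5, 0.4, -0.8]
grasp_force: 102.4
tool_pos: [0.3786, 0.2534, 0.1923]
contact_force: [0.6, 0.4, -0.5]
grasp_force: 102.4
psi -114.3 q1 -0.60 q7 2.05; turn z units 12.64 ; then shift units [-9.2  -7.47 -0.09] tilt z [0.002 0.001] w 0.0259 gf 102.4 t 23.1 F [ 0.6  0.4 -0.5]
```

```bash
python3 -m pendant '[[0,0,0,0,0,0.95,0],[0,0,0,0,0,0.95,0],[0,0,0,0,0,0.95,0],[0,0,0,0,0,0.95,0],[0,0,0,0,0,0.95,0],[0,0,0,0,0,0.95,0],[0,0,0,0,0,0.95,0],[0,0,0,0,0,0.95,0],[0,0,0,0,0,0.95,0],[0,0,0,0,0,0.95,0]]'|grep tool; python3 -m pendant '[[0,0,0,0,0,0.95,0],[0,0,0,0,0,0.95,0],[0,0,0,0,0,0.95,0],[0,0,0,0,0,0.3,0],[-0.61,-0.5,0,0,0,0,0],[-0.61,-0.5,0,0,0,0,0],[-0.61,-0.5,0,0,0,0,0],[-0.61,-0.5,0,0,0,0,0],[-0.61,-0.5,0,0,0,0,0],[-0.61,-0.5,0,0,0,0,0]]'|grep tool; python3 -m pendant '[[-0.61,-0.5,0,0,0,0,0],[-0.61,-0.5,0,0,0,0,0],[-0.61,-0.5,0,0,0,0,0],[-0.61,-0.5,0,0,0,0,0],[-0.61,-0.5,0,0,0,0,0],[-0.61,-0.5,0,0,0,0,0],[-0.61,-0.5,0,0,0,0,0],[-0.61,-0.5,0,0,0,0,0],[-0.61,-0.5,0,0,0,0,0],[0,0,0,0,0,0,0]]'|grep tool; python3 go.py .6641 .0416 .092 182.5
```

```text
tool_pos: [0.3777, 0.2527, 0.1903]
tool_pos: [0.4921, 0.1671, 0.1905]
tool_pos: [0.6633, 0.0365, 0.1899]
psi -177.7 q1 -0.24 q7 1.58; turn z units -0.04 ; then shift units [-0.03  0.17  3.26] tilt z [-0.    -0.002] w 0.0259 gf 102.4 t 26.1 F [-0.2 -0.2 -0.5]
```

```bash
python3 -m pendant '[[-0.03,0.17,0.5,0,0,-0.04,0],[0,0,0.6,0,0,0,0],[0,0,0.6,0,0,0,0],[0,0,0.6,0,0,0,0],[0,0,0.6,0,0,0,0],[0,0,0.36,0,0,0,0],[0,0,0.15,0,0,0,0],[0,0,0.1,0,0,0,0],[0,0,0,0,0,0,0],[0,0,0,0,0,0,0]]'; python3 go.py .6641 .0416 .0811 182.5
```

```text
time: 27.15
tool_pos: [0.6631, 0.0452, 0.0866]
orientation: [[-0.999, -0.046, 0.001], [-0.046, 0.999, 0.0], [-0.001, 0.0, -1.0]]
contact_force: [-0.2, -0.3, -0.9]
grip_width: 0.0257
grasp_force: 102.4
psi -177.3 q1 -0.24 q7 1.59; turn z units 0.03 ; then shift units [-0.03 -0.12  0.18] tilt z [0.001 0.   ] w 0.0257 gf 102.4 t 27.1 F [-0.2 -0.3 -0.9]
```

```bash
python3 -m pendant '[[-0.03,-0.12,0.05,0,0,0,0],[0,0,0.05,0,0,0,0],[0,0,0.04,0,0,0,0],[0,0,0.03,0,0,0,0],[0,0,0,0,0,0,0]]';python3 go.py .6641 .0416 .0811 182.5; python3 -m pendant '[[0,0,0,0,0,0,0.3],[0,0,0,0,0,0,0.45],[0,0,0,0,0,0,0.6],[0,0,0,0,0,0,0.6],[0,0,-0.4,0,0,0,0.6],[0,0,-0.7,0,0,0,0.6],[0,0,-0.8,0,0,0,0.6],[0,0,-0.8,0,0,0,0.6],[0,0,-0.8,0,0,0,0.6],[0,0,-0.5,0,0,0,0.6]]'
```

```text
time: 27.65
tool_pos: [0.6637, 0.0413, 0.0811]
orientation: [[-0.999, -0.046, 0.0], [-0.046, 0.999, -0.0], [-0.0, -0.0, -1.0]]
contact_force: [-1.3, -1.0, 3.3]
grip_width: 0.0257
grasp_force: 103.1
psi -177.4 q1 -0.23 q7 1.59; turn z units 0.03 ; then shift units [-0.01  0.01 -0.  ] tilt z [ 0. -0.] w 0.0257 gf 103.1 t 27.6 F [-1.3 -1.   3.3]
time: 28.65
tool_pos: [0.6645, 0.0415, 0.2039]
orientation: [[-0.999, -0.046, 0.003], [-0.046, 0.999, 0.0], [-0.003, 0.0, -1.0]]
contact_force: [1.0, -0.3, 0.6]
grip_width: 0.0511
grasp_force: 0.0
```

```bash
cat > cl.py <<'E'
from h import *
def clips():
    out=[]
    for p,y in(((.4707,.133),62.2),((.4123,.2018),59.2),((.3782,.2534),65.7)):
        c=np.array([np.cos(np.radians(y)),np.sin(np.radians(y))]); out.append((np.array(p)+.1255*c-0*c,y))
    return out
def outl(im,o,y,z,org,s,n="top"):
    a=np.radians(y); R=np.array([[np.cos(a),-np.sin(a)],[np.sin(a),np.cos(a)]])
    for pts in([(-.053,-.014),(-.053,.014),(-.022,.014),(-.022,.02),(-.012,.02),(.014,.02),(.014,-.02),(-.012,-.02),(-.022,-.02),(-.022,-.014)],[(-.046,-.008),(-.046,.008),(-.022,.008),(-.022,-.008)]):
        q=np.array([(proj(n,(*(o+R@np.array(p)),z))-org+.5)*s for p in pts]).astype(int); cv2.polylines(im,[q],True,(0,0,255),1)
E
python3 - <<'E'
from cl import *
im=ctrl.get_image("top"); org=np.array([100,190]); s=5
im=cv2.resize(im[190:300,100:215],None,fx=s,fy=s,interpolation=cv2.INTER_CUBIC)
for o,y in clips(): print(o,y); outl(im,o,y,.051,org,s)
sc=ctrl.get_image("scene")[200:260,290:365]; sc=cv2.resize(sc,None,fx=3,fy=3); B=np.zeros((im.shape[0],sc.shape[1],3),np.uint8); B[:sc.shape[0]]=sc
cv2.imwrite("pics/cl.png",np.hstack([im,B])); print(im.shape)
E
```

```text
[0.52923152 0.24401491] 62.2
[0.47656138 0.30959947] 59.2
[0.42984505 0.36778111] 65.7
(550, 575, 3)
```

View pics/cl.png

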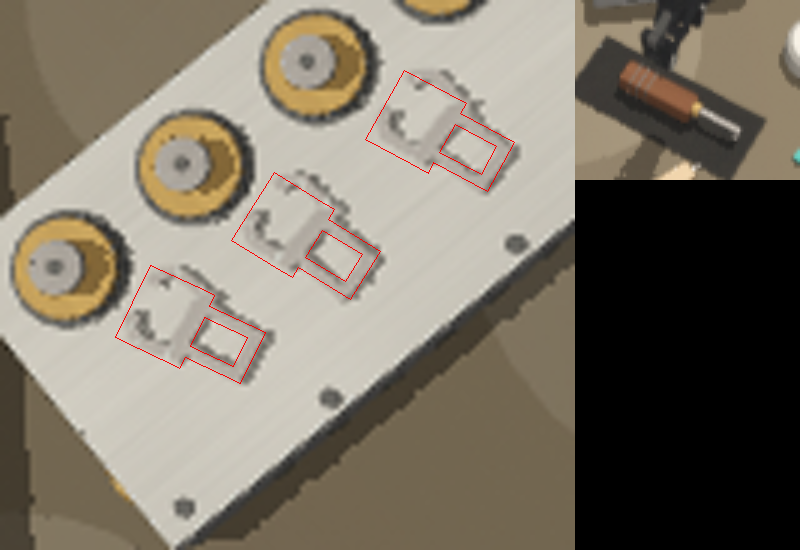

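```bash
python3 - <<'E'
from m import *
from m import so
print("pan by pixels",unproj("top",S((596,366)),.107), "by fit",T(so,(0,-.19,.107)), "grip", T(so,(-.0185,-.19,.107)),"handle",T(so,(0,-.269,.12)))
E
python3 go.py .5105 .2094 .2 242.2
```

```text
du [0.49008561 0.28851659 0.70224116] err px 1.5507398191395936
sorter [ 0.47982607 -0.14039766  0.05385364] 0.8765940644655643
bar [ 0.4795209  -0.14106758  0.147     ] 0.061238311493299565 ang 2.3198492681332903
pick [0.69473352 0.04425555 0.029     ] [0.60608832 0.04040982 0.029     ] [0.75300242 0.04799441 0.023     ]
pan by pixels [ 0.49288853 -0.33303479  0.107     ] by fit [ 0.49005332 -0.3301222   0.107     ] grip [ 0.47158014 -0.33111801  0.107     ] handle [ 0.4943057  -0.40900767  0.12      ]
psi -177.3 q1 -0.24 q7 1.58; turn z units -11.91 ; then shift units [-2.55  7.16  0.13] tilt z [0.005 0.001] w 0.0511 gf 0.0 t 28.8 F [0.2 0.1 0.2]
```

```bash
python3 -m pendant '[[0,0,0,0,0,-0.95,0.5],[0,0,0,0,0,-0.95,0.5],[0,0,0,0,0,-0.95,0.5],[0,0,0,0,0,-0.95,0.5],[0,0,0,0,0,-0.95,0.5],[0,0,0,0,0,-0.95,0.5],[0,0,0,0,0,-0.95,0.5],[0,0,0,0,0,-0.95,0.5],[0,0,0,0,0,-0.95,0.5],[0,0,0,0,0,-0.95,0.5]]'|grep tool; python3 -m pendant '[[0,0,0,0,0,-0.95,0.5],[0,0,0,0,0,-0.95,0.5],[0,0,0,0,0,-0.51,0.5],[-0.25,0.7,0,0,0,0,0.5],[-0.25,0.7,0,0,0,0,0.5],[-0.25,0.7,0,0,0,0,0.5],[-0.25,0.7,0,0,0,0,0.5],[-0.25,0.7,0,0,0,0,0.5],[-0.25,0.7,0,0,0,0,0.5],[-0.25,0.7,0,0,0,0,0.5]]'|grep tool;python3 -m pendant '[[-0.25,0.7,0.4,0,0,0,0.5],[-0.25,0.7,0.4,0,0,0,0.5],[-0.25,0.16,0.4,0,0,0,0.5],[0,0,0.3,0,0,0,0.5],[0,0,0,0,0,0,0.5],[0,0,0,0,0,0,0.5]]'|grep tool; python3 go.py .5105 .2094 .118 242.2
```

```text
tool_pos: [0.6631, 0.0416, 0.199]
tool_pos: [0.5569, 0.157, 0.1993]
tool_pos: [0.528, 0.1969, 0.1554]
psi -117.9 q1 -0.35 q7 2.21; turn z units -0.02 ; then shift units [-0.1   0.71  1.25] tilt z [-0.    -0.001] w 0.0426 gf 0.0 t 31.4 F [-0.5  0.5 -0.6]
```

```bash
python3 -m pendant '[[-0.05,0.36,0,0,0,0,0.5],[-0.05,0.35,0,0,0,0,0.5],[0,0,0.4,0,0,0,0.5],[0,0,0.3,0,0,0,0.5],[0,0,0.3,0,0,0,0.5],[0,0,0.2,0,0,0,0.5],[0,0,0,0,0,0,0.5]]'|egrep 'tool|force'; python3 go.py .5105 .2094 .118 242.2
```

```text
tool_pos: [0.5093, 0.2103, 0.1182]
contact_force: [-0.0, -0.0, -0.3]
grasp_force: 0.0
psi -117.8 q1 -0.37 q7 2.17; turn z units -0.00 ; then shift units [ 0.01 -0.05  0.01] tilt z [-0.002 -0.001] w 0.0429 gf 0.0 t 32.0 F [-0.  -0.  -0.3]
```

```bash
python3 -m pendant '[[0,-0.03,0,0,0,0,0.1],[0,0,0,0,0,0,0.1],[0,0,0,0,0,0,0.1],[0,0,0,0,0,0,0.1],[0,0,0,0,0,0,0.1],[0,0,0,0,0,0,0.1]]' 60|egrep 'tool|force|grip'; python3 -m pendant '[[0,0,-0.3,0,0,0,0.1],[0,0,-0.6,0,0,0,0.1],[0,0,-0.8,0,0,0,0.1],[0,0,-0.8,0,0,0,0.1],[0,0,-0.8,0,0,0,0.1],[0,0,-0.8,0,0,0,0.1],[0,0,-0.5,0,0,0,0.1],[0,0,0,0,0,0,0.1]]' |egrep 'tool|force|grip'; python3 go.py .4716 -.3231 .26 183
```

```text
tool_pos: [0.5108, 0.2105, 0.12]
contact_force: [0.0, -0.1, 1.8]
grip_width: 0.0256
grasp_force: 58.1
tool_pos: [0.5114, 0.211, 0.2606]
contact_force: [-0.3, 0.5, -0.6]
grip_width: 0.0255
grasp_force: 57.8
psi -117.8 q1 -0.37 q7 2.19; turn z units 11.84 ; then shift units [  2.26 -17.71   0.02] tilt z [0.004 0.002] w 0.0255 gf 57.8 t 33.5 F [-0.3  0.5 -0.6]
```

```bash
python3 -m pendant '[[0,0,0,0,0,0.95,0.1],[0,0,0,0,0,0.95,0.1],[0,0,0,0,0,0.95,0.1],[0,0,0,0,0,0.95,0.1],[0,0,0,0,0,0.95,0.1],[0,0,0,0,0,0.95,0.1],[0,0,0,0,0,0.95,0.1],[0,0,0,0,0,0.95,0.1],[0,0,0,0,0,0.95,0.1],[0,0,0,0,0,0.95,0.1]]'|grep tool; python3 -m pendant '[[0,0,0,0,0,0.95,0.1],[0,0,0,0,0,0.95,0.1],[0,0,0,0,0,0.44,0.1],[0.09,-0.7,0,0,0,0,0.1],[0.09,-0.7,0,0,0,0,0.1],[0.09,-0.7,0,0,0,0,0.1],[0.09,-0.7,0,0,0,0,0.1],[0.09,-0.7,0,0,0,0,0.1],[0.09,-0.7,0,0,0,0,0.1],[0.09,-0.7,0,0,0,0,0.1]]'|grep tool;python3 -m pendant '[[0.09,-0.7,0,0,0,0,0.1],[0.09,-0.7,0,0,0,0,0.1],[0.09,-0.7,0,0,0,0,0.1],[0.09,-0.7,0,0,0,0,0.1],[0.09,-0.7,0,0,0,0,0.1],[0.09,-0.7,0,0,0,0,0.1],[0.09,-0.7,0,0,0,0,0.1],[0.09,-0.7,0,0,0,0,0.1],[0.09,-0.7,0,0,0,0,0.1],[0.09,-0.7,0,0,0,0,0.1]]'|grep tool;python3 -m pendant '[[0.09,-0.7,0,0,0,0,0.1],[0.09,-0.7,0,0,0,0,0.1],[0.09,-0.7,0,0,0,0,0.1],[0.09,-0.7,0,0,0,0,0.1],[0.09,-0.7,0,0,0,0,0.1],[0.09,-0.7,0,0,0,0,0.1],[0.09,-0.7,0,0,0,0,0.1],[0,0,0,0,0,0,0.1],[0,0,0,0,0,0,0.1]]'|grep tool; python3 go.py .4716 -.3231 .21 183
```

```text
tool_pos: [0.5101, 0.2103, 0.2565]
tool_pos: [0.4987, 0.0618, 0.2567]
tool_pos: [0.4828, -0.1491, 0.2567]
tool_pos: [0.4719, -0.2961, 0.2567]
psi -177.1 q1 0.17 q7 2.22; turn z units -0.01 ; then shift units [ 0.06 -0.9   1.56] tilt z [-0.002  0.001] w 0.0250 gf 57.9 t 37.4 F [-0.9 -0.  -0.8]
```

```bash
python3 -m pendant '[[0.03,-0.45,0,0,0,0,0.1],[0.03,-0.45,0,0,0,0,0.1],[0,0,0.5,0,0,0,0.1],[0,0,0.5,0,0,0,0.1],[0,0,0.4,0,0,0,0.1],[0,0,0.4,0,0,0,0.1],[0,0,0.3,0,0,0,0.1],[0,0,0.2,0,0,0,0.1],[0,0,0,0,0,0,0.1],[0,0,0,0,0,0,0.1]]'|egrep 'tool|force|grip'; python3 go.py .4716 -.3231 .184 183
```

```text
tool_pos: [0.4721, -0.3234, 0.189]
contact_force: [-0.2, 0.1, 0.2]
grip_width: 0.0255
grasp_force: 57.9
psi -177.0 q1 0.22 q7 2.30; turn z units 0.00 ; then shift units [0.02 0.01 0.17] tilt z [ 0. -0.] w 0.0255 gf 57.9 t 38.4 F [-0.2  0.1  0.2]
```

```bash
python3 -m pendant '[[0,0,0.1,0,0,0,0.1],[0,0,0.04,0,0,0,0.1],[0,0,0,0,0,0,0.1],[0,0,0,0,0,0,0.45],[0,0,0,0,0,0,0.45],[0,0,0,0,0,0,0.45]]'|egrep 'tool|force|grip'; python3 -m pendant '[[0,0,-0.3,0,0,0,0.45],[0,0,-0.6,0,0,0,0.45],[0,0,-0.8,0,0,0,0.45],[0,0,-0.8,0,0,0,0.5],[-0.03,0.6,0,0,0,0,0.5],[-0.03,0.7,0,0,0,0,0.5],[-0.03,0.7,0,0,0,0,0.5],[-0.03,0.7,0,0,0,0,0.5],[-0.03,0.7,0,0,0,0,0.5],[-0.03,0.7,0,0,0,0,0.5]]' |egrep 'tool|force|grip'; python3 go.py .4561 .276 .2 239.2
```

```text
tool_pos: [0.472, -0.3234, 0.1847]
contact_force: [-0.1, -0.0, 0.2]
grip_width: 0.0383
grasp_force: 0.0
tool_pos: [0.4709, -0.1995, 0.2604]
contact_force: [-0.1, 0.5, -0.0]
grip_width: 0.0422
grasp_force: 0.0
psi -177.0 q1 0.03 q7 2.02; turn z units -11.24 ; then shift units [-13.36   8.54   2.01] tilt z [ 0.001 -0.   ] w 0.0422 gf 0.0 t 40.0 F [-0.1  0.5 -0. ]
```

```bash
python3 -m pendant '[[0,0.75,0,0,0,0,0.5],[0,0.75,0,0,0,0,0.5],[0,0.75,0,0,0,0,0.5],[0,0.75,0,0,0,0,0.5],[0,0.75,0,0,0,0,0.5],[0,0.75,0,0,0,0,0.5],[0,0.75,0,0,0,0,0.5],[0,0.75,0,0,0,0,0.5],[0,0.75,0,0,0,0,0.5],[0,0.75,0,0,0,0,0.5]]' |grep tool; python3 -m pendant '[[0,0.75,0,0,0,0,0.5],[0,0.75,0,0,0,0,0.5],[0,0.75,0,0,0,0,0.5],[0,0.75,0,0,0,0,0.5],[0,0.75,0,0,0,0,0.5],[0,0.75,0,0,0,0,0.5],[0,0.75,0,0,0,0,0.5],[0,0.75,0,0,0,0,0.5],[0,0.75,0,0,0,0,0.5],[0,0.75,0,0,0,0,0.5]]' |grep tool; python3 -m pendant '[[0,0,0.2,0,0,-0.95,0.5],[0,0,0.2,0,0,-0.95,0.5],[0,0,0.2,0,0,-0.95,0.5],[0,0,0.2,0,0,-0.95,0.5],[0,0,0.2,0,0,-0.95,0.5],[0,0,0.2,0,0,-0.95,0.5],[0,0,0.2,0,0,-0.95,0.5],[0,0,0.2,0,0,-0.95,0.5],[0,0,0.2,0,0,-0.95,0.5],[0,0,0.2,0,0,-0.95,0.5]]' |grep tool;python3 -m pendant '[[0,0,0,0,0,-0.9,0.5],[0,0,0,0,0,-0.84,0.5],[0,0,0,0,0,0,0.5]]' |grep tool;  python3 go.py .4561 .276 .14 239.2
```

```text
tool_pos: [0.4591, 0.0253, 0.2604]
tool_pos: [0.4473, 0.25, 0.2603]
tool_pos: [0.4476, 0.2491, 0.2]
tool_pos: [0.4475, 0.2491, 0.2001]
psi -120.7 q1 -0.43 q7 2.00; turn z units 0.01 ; then shift units [-0.92  0.21  2.  ] tilt z [0.001 0.   ] w 0.0423 gf 0.0 t 43.2 F [-0.8 -0.1 -1. ]
```

```bash
python3 -m pendant '[[-0.46,0.1,0.3,0,0,0,0.5],[-0.46,0.11,0.4,0,0,0,0.5],[0,0,0.6,0,0,0,0.5],[0,0,0.5,0,0,0,0.5],[0,0,0.4,0,0,0,0.5],[0,0,0.3,0,0,0,0.5],[0,0,0.2,0,0,0,0.5],[0,0,0,0,0,0,0.5],[0,0,0,0,0,0,0.5]]'|egrep 'tool|force'; python3 go.py .4561 .276 .118 239.2
```

```text
tool_pos: [0.4562, 0.2762, 0.1189]
contact_force: [1.0, 0.5, -0.5]
grasp_force: 0.0
psi -120.8 q1 -0.47 q7 1.94; turn z units -0.00 ; then shift units [ 0.01 -0.    0.03] tilt z [0. 0.] w 0.0427 gf 0.0 t 44.1 F [ 1.   0.5 -0.5]
```

```bash
python3 -m pendant '[[0,0,0.03,0,0,0,0.1],[0,0,0,0,0,0,0.1],[0,0,0,0,0,0,0.1],[0,0,0,0,0,0,0.1],[0,0,0,0,0,0,0.1],[0,0,0,0,0,0,0.1]]' 60|egrep 'tool|force|grip'; python3 -m pendant '[[0,0,-0.3,0,0,0,0.1],[0,0,-0.6,0,0,0,0.1],[0,0,-0.8,0,0,0,0.1],[0,0,-0.8,0,0,0,0.1],[0,0,-0.8,0,0,0,0.1],[0,0,-0.8,0,0,0,0.1],[0,0,-0.5,0,0,0,0.1],[0,0,0,0,0,0,0.1]]' |egrep 'tool|force|grip'; python3 -m pendant '[[0,0,0,0,0,0.95,0.1],[0,0,0,0,0,0.95,0.1],[0,0,0,0,0,0.95,0.1],[0,0,0,0,0,0.95,0.1],[0,0,0,0,0,0.95,0.1],[0,0,0,0,0,0.95,0.1],[0,0,0,0,0,0.95,0.1],[0,0,0,0,0,0.95,0.1],[0,0,0,0,0,0.95,0.1],[0,0,0,0,0,0.95,0.1]]'|grep tool; python3 -m pendant '[[0,0,0,0,0,0.95,0.1],[0,0,0,0,0,0.79,0.1],[0,0,0,0,0,0,0.1]]' ; python3 go.py .4716 -.3381 .26 183
```

```text
tool_pos: [0.4566, 0.2764, 0.1188]
contact_force: [-1.1, -0.7, 5.5]
grip_width: 0.0255
grasp_force: 58.0
tool_pos: [0.4569, 0.2768, 0.2587]
contact_force: [0.8, -0.0, -0.2]
grip_width: 0.0257
grasp_force: 58.4
tool_pos: [0.4556, 0.2758, 0.2546]
time: 46.85
tool_pos: [0.4556, 0.2759, 0.2547]
orientation: [[-0.999, -0.051, -0.001], [-0.051, 0.999, -0.001], [0.001, -0.001, -1.0]]
contact_force: [-0.4, -0.4, 0.0]
grip_width: 0.0258
grasp_force: 58.4
psi -177.1 q1 -0.55 q7 1.01; turn z units -0.01 ; then shift units [  0.54 -20.47  -0.18] tilt z [-0.001 -0.001] w 0.0258 gf 58.4 t 46.9 F [-0.4 -0.4  0. ]
```

```bash
python3 -m pendant '[[0.02,-0.75,0,0,0,0,0.1],[0.02,-0.75,0,0,0,0,0.1],[0.02,-0.75,0,0,0,0,0.1],[0.02,-0.75,0,0,0,0,0.1],[0.02,-0.75,0,0,0,0,0.1],[0.02,-0.75,0,0,0,0,0.1],[0.02,-0.75,0,0,0,0,0.1],[0.02,-0.75,0,0,0,0,0.1],[0.02,-0.75,0,0,0,0,0.1],[0.02,-0.75,0,0,0,0,0.1]]'|grep tool; python3 -m pendant '[[0.02,-0.75,0,0,0,0,0.1],[0.02,-0.75,0,0,0,0,0.1],[0.02,-0.75,0,0,0,0,0.1],[0.02,-0.75,0,0,0,0,0.1],[0.02,-0.75,0,0,0,0,0.1],[0.02,-0.75,0,0,0,0,0.1],[0.02,-0.75,0,0,0,0,0.1],[0.02,-0.75,0,0,0,0,0.1],[0.02,-0.75,0,0,0,0,0.1],[0.02,-0.75,0,0,0,0,0.1]]'|grep tool; python3 -m pendant '[[0.02,-0.75,0,0,0,0,0.1],[0.02,-0.75,0,0,0,0,0.1],[0.02,-0.75,0,0,0,0,0.1],[0.02,-0.75,0,0,0,0,0.1],[0.02,-0.75,0,0,0,0,0.1],[0.02,-0.75,0,0,0,0,0.1],[0.02,-0.7,0,0,0,0,0.1],[0,0,0,0,0,0,0.1],[0,0,0,0,0,0,0.1]]'|grep tool; python3 go.py .4716 -.3381 .195 183
```

```text
tool_pos: [0.4614, 0.0501, 0.2551]
tool_pos: [0.4673, -0.1747, 0.2551]
tool_pos: [0.4712, -0.3299, 0.2549]
psi -177.0 q1 0.22 q7 2.29; turn z units 0.01 ; then shift units [ 0.   -0.27  2.  ] tilt z [-0.001  0.001] w 0.0253 gf 58.4 t 49.8 F [ 0.1  0.8 -0.3]
```

```bash
python3 -m pendant '[[0,-0.27,0.4,0,0,0,0.1],[0,0,0.5,0,0,0,0.1],[0,0,0.5,0,0,0,0.1],[0,0,0.3,0,0,0,0.1],[0,0,0.2,0,0,0,0.1],[0,0,0.15,0,0,0,0.1],[0,0,0.1,0,0,0,0.1],[0,0,0.05,0,0,0,0.1],[0,0,0,0,0,0,0.1]]'|egrep 'tool|force|grip'; python3 -m pendant '[[0,0,0,0,0,0,0.3],[0,0,0,0,0,0,0.45],[0,0,0,0,0,0,0.45]]'|egrep 'tool|force|grip';  python3 -m pendant '[[0,0,-0.3,0,0,0,0.45],[0,0,-0.6,0,0,0,0.45],[0,0,-0.8,0,0,0,0.45],[0,0,-0.8,0,0,0,0.5],[0,0.6,0,0,0,0,0.5],[0,0.7,0,0,0,0,0.5],[0,0.7,0,0,0,0,0.5],[0,0.7,0,0,0,0,0.5],[0,0.7,0,0,0,0,0.5],[0,0.7,0,0,0,0,0.5]]' |egrep 'tool|force|grip'; python3 go.py .4132 .3322 .2 245.7
```

```text
tool_pos: [0.4721, -0.338, 0.1898]
contact_force: [-0.5, -0.3, -0.7]
grip_width: 0.0255
grasp_force: 58.4
tool_pos: [0.4721, -0.3381, 0.1899]
contact_force: [0.2, -0.3, -0.1]
grip_width: 0.0384
grasp_force: 0.0
tool_pos: [0.4655, -0.2145, 0.2655]
contact_force: [0.2, -0.1, 0.3]
grip_width: 0.0426
grasp_force: 0.0
psi -177.0 q1 0.05 q7 2.05; turn z units -12.54 ; then shift units [-15.89   9.09   2.18] tilt z [ 0.001 -0.   ] w 0.0426 gf 0.0 t 52.0 F [ 0.2 -0.1  0.3]
```

```bash
python3 -m pendant '[[0.03,0.75,0,0,0,0,0.5],[0.03,0.75,0,0,0,0,0.5],[0.03,0.75,0,0,0,0,0.5],[0.03,0.75,0,0,0,0,0.5],[0.03,0.75,0,0,0,0,0.5],[0.03,0.75,0,0,0,0,0.5],[0.03,0.75,0,0,0,0,0.5],[0.03,0.75,0,0,0,0,0.5],[0.03,0.75,0,0,0,0,0.5],[0.03,0.75,0,0,0,0,0.5]]' |grep tool; python3 -m pendant '[[0.03,0.75,0,0,0,0,0.5],[0.03,0.75,0,0,0,0,0.5],[0.03,0.75,0,0,0,0,0.5],[0.03,0.75,0,0,0,0,0.5],[0.03,0.75,0,0,0,0,0.5],[0.03,0.75,0,0,0,0,0.5],[0.03,0.75,0,0,0,0,0.5],[0.03,0.75,0,0,0,0,0.5],[0.03,0.75,0,0,0,0,0.5],[0.03,0.75,0,0,0,0,0.5]]' |grep tool; python3 -m pendant '[[0.03,0.75,0,0,0,0,0.5],[0.03,0.75,0,0,0,0,0.5],[0.03,0.75,0,0,0,0,0.5],[0.03,0.75,0,0,0,0,0.5],[0,0,0,0,0,-0.95,0.5],[0,0,0,0,0,-0.95,0.5],[0,0,0,0,0,-0.95,0.5],[0,0,0,0,0,-0.95,0.5],[0,0,0,0,0,-0.95,0.5],[0,0,0,0,0,-0.95,0.5]]' |grep tool;python3 -m pendant '[[0,0,0.3,0,0,-0.95,0.5],[0,0,0.3,0,0,-0.95,0.5],[0,0,0.3,0,0,-0.95,0.5],[0,0,0.3,0,0,-0.95,0.5],[0,0,0.3,0,0,-0.95,0.5],[0,0,0.3,0,0,-0.95,0.5],[0,0,0.3,0,0,-0.95,0.5],[0,0,0,0,0,-0.19,0.5],[0,0,0,0,0,0,0.5]]' |grep tool;  python3 go.py .4132 .3322 .14 245.7
```

```text
tool_pos: [0.4448, 0.0098, 0.2655]
tool_pos: [0.4241, 0.2341, 0.2655]
tool_pos: [0.4159, 0.3229, 0.2654]
tool_pos: [0.4159, 0.3229, 0.2022]
psi -114.4 q1 -0.50 q7 1.93; turn z units -0.02 ; then shift units [-0.24  0.21  2.07] tilt z [0. 0.] w 0.0426 gf 0.0 t 55.9 F [ 0.7  0.7 -0.1]
```

```bash
python3 -m pendant '[[-0.24,0.21,0.3,0,0,-0.02,0.5],[0,0,0.5,0,0,0,0.5],[0,0,0.6,0,0,0,0.5],[0,0,0.5,0,0,0,0.5],[0,0,0.4,0,0,0,0.5],[0,0,0.3,0,0,0,0.5],[0,0,0.2,0,0,0,0.5],[0,0,0,0,0,0,0.5],[0,0,0,0,0,0,0.5]]'|egrep 'tool|force'; python3 go.py .4132 .3322 .118 245.7;  python3 -m pendant '[[0,0,0,0,0,0,0.1],[0,0,0,0,0,0,0.1],[0,0,0,0,0,0,0.1],[0,0,0,0,0,0,0.1],[0,0,0,0,0,0,0.1],[0,0,0,0,0,0,0.1]]' 60|egrep 'tool|force|grip'; python3 -m pendant '[[0,0,-0.3,0,0,0,0.1],[0,0,-0.6,0,0,0,0.1],[0,0,-0.8,0,0,0,0.1],[0,0,-0.8,0,0,0,0.1],[0,0,-0.8,0,0,0,0.1],[0,0,-0.8,0,0,0,0.1],[0,0,-0.6,0,0,0,0.1],[0,0,0,0,0,0,0.1]]' |egrep 'tool|force|grip'; python3 -m pendant '[[0,0,0,0,0,0.95,0.1],[0,0,0,0,0,0.95,0.1],[0,0,0,0,0,0.95,0.1],[0,0,0,0,0,0.95,0.1],[0,0,0,0,0,0.95,0.1],[0,0,0,0,0,0.95,0.1],[0,0,0,0,0,0.95,0.1],[0,0,0,0,0,0.95,0.1],[0,0,0,0,0,0.95,0.1],[0,0,0,0,0,0.95,0.1]]'|grep tool; python3 -m pendant '[[0,0,0,0,0,0.95,0.1],[0,0,0,0,0,0.95,0.1],[0,0,0,0,0,0.95,0.1],[0,0,0,0,0,0.2,0.1],[0,0,0,0,0,0,0.1]]'|grep tool ; python3 go.py .4716 -.331 .26 183
```

```text
tool_pos: [0.4131, 0.3324, 0.118]
contact_force: [0.2, -0.3, 0.4]
grasp_force: 0.0
psi -114.2 q1 -0.53 q7 1.89; turn z units 0.02 ; then shift units [ 0.   -0.01 -0.  ] tilt z [0. 0.] w 0.0426 gf 0.0 t 56.8 F [ 0.2 -0.3  0.4]
tool_pos: [0.4134, 0.3325, 0.1187]
contact_force: [-1.1, -1.2, 6.4]
grip_width: 0.0251
grasp_force: 58.8
tool_pos: [0.4137, 0.333, 0.2619]
contact_force: [0.3, -0.4, -1.1]
grip_width: 0.0256
grasp_force: 58.8
tool_pos: [0.4125, 0.3318, 0.2577]
tool_pos: [0.4127, 0.3319, 0.258]
psi -176.9 q1 -0.61 q7 0.86; turn z units 0.03 ; then shift units [ -0.81 -22.17  -0.07] tilt z [-0.001 -0.001] w 0.0259 gf 58.7 t 59.6 F [ 0.4 -0.  -0.4]
```

```bash
python3 -m pendant '[[-0.03,-0.76,0,0,0,0,0.1],[-0.03,-0.76,0,0,0,0,0.1],[-0.03,-0.76,0,0,0,0,0.1],[-0.03,-0.76,0,0,0,0,0.1],[-0.03,-0.76,0,0,0,0,0.1],[-0.03,-0.76,0,0,0,0,0.1],[-0.03,-0.76,0,0,0,0,0.1],[-0.03,-0.76,0,0,0,0,0.1],[-0.03,-0.76,0,0,0,0,0.1],[-0.03,-0.76,0,0,0,0,0.1]]'|grep tool; python3 -m pendant '[[-0.03,-0.76,0,0,0,0,0.1],[-0.03,-0.76,0,0,0,0,0.1],[-0.03,-0.76,0,0,0,0,0.1],[-0.03,-0.76,0,0,0,0,0.1],[-0.03,-0.76,0,0,0,0,0.1],[-0.03,-0.76,0,0,0,0,0.1],[-0.03,-0.76,0,0,0,0,0.1],[-0.03,-0.76,0,0,0,0,0.1],[-0.03,-0.76,0,0,0,0,0.1],[-0.03,-0.76,0,0,0,0,0.1]]'|grep tool; python3 -m pendant '[[-0.03,-0.76,0,0,0,0,0.1],[-0.03,-0.76,0,0,0,0,0.1],[-0.03,-0.76,0,0,0,0,0.1],[-0.03,-0.76,0,0,0,0,0.1],[-0.03,-0.76,0,0,0,0,0.1],[-0.03,-0.76,0,0,0,0,0.1],[0,-0.76,0,0,0,0,0.1],[0,-0.76,0,0,0,0,0.1],[0,0,0,0,0,0,0.1],[0,0,0,0,0,0,0.1]]'|grep tool; python3 go.py .4716 -.331 .2 183
```

```text
tool_pos: [0.4339, 0.104, 0.2585]
tool_pos: [0.4551, -0.1232, 0.2585]
tool_pos: [0.47, -0.3042, 0.2581]
psi -176.9 q1 0.17 q7 2.24; turn z units 0.02 ; then shift units [-0.   -0.89  1.94] tilt z [-0.001  0.   ] w 0.0252 gf 58.8 t 62.6 F [-0.1  1.4  0.2]
```

```bash
python3 -m pendant '[[0,-0.45,0,0,0,0,0.1],[0,-0.44,0.3,0,0,0,0.1],[0,0,0.5,0,0,0,0.1],[0,0,0.5,0,0,0,0.1],[0,0,0.3,0,0,0,0.1],[0,0,0.2,0,0,0,0.1],[0,0,0.15,0,0,0,0.1],[0,0,0.05,0,0,0,0.1],[0,0,0.05,0,0,0,0.1],[0,0,0,0,0,0,0.1]]'|egrep 'tool|force|grip'; python3 -m pendant '[[0,0,0,0,0,0,0.3],[0,0,0,0,0,0,0.45],[0,0,0,0,0,0,0.45]]'|egrep 'tool|force|grip';  python3 -m pendant '[[0,0,-0.3,0,0,0,0.45],[0,0,-0.6,0,0,0,0.45],[0,0,-0.8,0,0,0,0.45],[0,0,-0.8,0,0,0,0.5],[0,0.6,0,0,0,0,0.5],[0,0.7,0,0,0,0,0.5],[0,0.7,0,0,0,0,0.5],[0,0.7,0,0,0,0,0.5],[0,0.7,0,0,0,0,0.5],[0,0.7,0,0,0,0,0.5]]' |egrep 'tool|force|grip'; python3 go.py .4797 -.1407 .23 226
```

```text
tool_pos: [0.4719, -0.3309, 0.1974]
contact_force: [0.2, 0.3, -0.3]
grip_width: 0.0256
grasp_force: 58.8
tool_pos: [0.4718, -0.3309, 0.1974]
contact_force: [-0.4, -0.1, 0.7]
grip_width: 0.0384
grasp_force: 0.0
tool_pos: [0.4651, -0.2073, 0.273]
contact_force: [-0.5, 0.6, 0.5]
grip_width: 0.0427
grasp_force: 0.0
psi -177.0 q1 0.03 q7 2.03; turn z units -8.59 ; then shift units [-1.93  1.19  1.43] tilt z [ 0.001 -0.   ] w 0.0427 gf 0.0 t 65.0 F [-0.5  0.6  0.5]
```

Look at the pan from the scene camera while rotating toward the bar.

```bash
python3 -m pendant '[[0,0,0,0,0,-0.95,0.4],[0,0,0,0,0,-0.95,0.4],[0,0,0,0,0,-0.95,0.4],[0,0,0,0,0,-0.95,0.4],[0,0,0,0,0,-0.95,0.4],[0,0,0,0,0,-0.95,0.4],[0,0,0,0,0,-0.95,0.4],[0,0,0,0,0,-0.95,0.4],[0,0,0,0,0,-0.95,0.4],[0,0,0,0,0,0,0.4]]'|grep tool; python3 -m pendant '[[-0.48,0.3,0.2,0,0,0,0.4],[-0.48,0.3,0.2,0,0,0,0.4],[-0.48,0.3,0.2,0,0,0,0.4],[-0.48,0.29,0.2,0,0,0,0.4],[0,0,0.2,0,0,0,0.4],[0,0,0,0,0,0,0.4],[0,0,0,0,0,0,0.4]]'|grep tool;  python3 go.py .4797 -.1407 .192 226
python3 - <<'E'
from h import *
im=ctrl.get_image("scene")[190:340,150:310]; 
cv2.imwrite("pics/pan.png",cv2.resize(im,None,fx=4,fy=4,interpolation=cv2.INTER_CUBIC))
E
```

```text
tool_pos: [0.4652, -0.2082, 0.2729]
tool_pos: [0.4795, -0.143, 0.2423]
psi -134.3 q1 0.00 q7 2.63; turn z units -0.07 ; then shift units [-0.06  0.05  1.68] tilt z [-0.    -0.001] w 0.0343 gf 0.0 t 66.7 F [0.7 0.2 0.3]
```

View pics/pan.png

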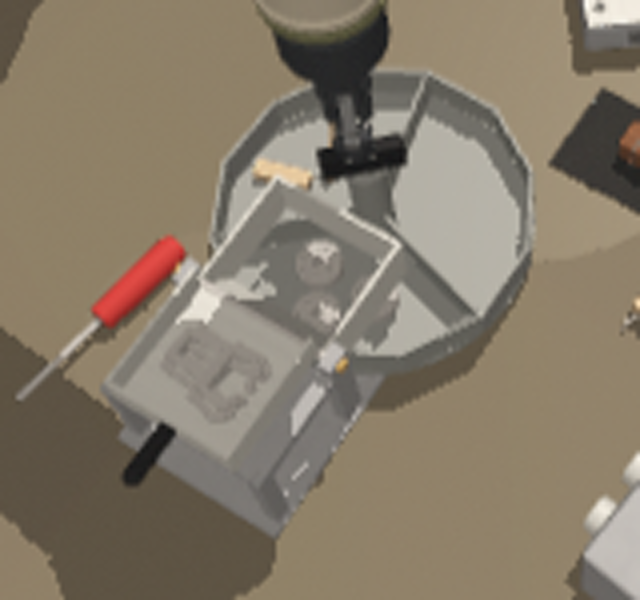

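```bash
python3 -m pendant '[[-0.06,0.05,0.3,0,0,-0.07,0.4],[0,0,0.4,0,0,0,0.4],[0,0,0.4,0,0,0,0.4],[0,0,0.3,0,0,0,0.4],[0,0,0.2,0,0,0,0.4],[0,0,0.08,0,0,0,0.4],[0,0,0,0,0,0,0.4]]'|egrep 'tool|force';  python3 -m pendant '[[0,0,0,0,0,0,0],[0,0,0,0,0,0,0],[0,0,0,0,0,0,0],[0,0,0,0,0,0,0],[0,0,0,0,0,0,0],[0,0,0,0,0,0,0]]' 50; python3 go.py .4797 -.1407 .192 93.1
```

```text
tool_pos: [0.4798, -0.1394, 0.1914]
contact_force: [0.1, -0.3, 0.3]
grasp_force: 0.0
time: 68.0
tool_pos: [0.4805, -0.1399, 0.1923]
orientation: [[-0.693, -0.721, 0.002], [-0.721, 0.693, -0.001], [-0.001, -0.002, -1.0]]
contact_force: [2.8, -3.4, 2.9]
grip_width: 0.0131
grasp_force: 53.2
psi -133.9 q1 0.01 q7 2.64; turn z units 26.61 ; then shift units [-0.03 -0.03  0.01] tilt z [ 0.002 -0.001] w 0.0131 gf 53.2 t 68.0 F [ 2.8 -3.4  2.9]
```

```bash
python3 -m pendant '[[0,0,0,0,0,0.9,0],[0,0,0,0,0,0.9,0],[0,0,0,0,0,0.9,0],[0,0,0,0,0,0.9,0],[0,0,0,0,0,0.9,0],[0,0,0,0,0,0.9,0],[0,0,0,0,0,0.9,0],[0,0,0,0,0,0.9,0],[0,0,0,0,0,0.9,0],[0,0,0,0,0,0.9,0]]'|egrep 'tool|force'; python3 -m pendant '[[0,0,0,0,0,0.9,0],[0,0,0,0,0,0.9,0],[0,0,0,0,0,0.9,0],[0,0,0,0,0,0.9,0],[0,0,0,0,0,0.9,0],[0,0,0,0,0,0.9,0],[0,0,0,0,0,0.9,0],[0,0,0,0,0,0.9,0],[0,0,0,0,0,0.9,0],[0,0,0,0,0,0.9,0]]'|egrep 'tool|force';python3 -m pendant '[[0,0,0,0,0,0.9,0],[0,0,0,0,0,0.9,0],[0,0,0,0,0,0.9,0],[0,0,0,0,0,0.9,0],[0,0,0,0,0,0.9,0],[0,0,0,0,0,0.9,0],[0,0,0,0,0,0.9,0],[0,0,0,0,0,0.9,0],[0,0,0,0,0,0.9,0],[0,0,0,0,0,0.5,0]]'|egrep 'tool|force|grip'; python3 go.py .4797 -.1407 .192 93.1
```

```text
tool_pos: [0.4812, -0.1414, 0.1924]
contact_force: [8.5, -10.1, -4.1]
grasp_force: 52.5
tool_pos: [0.4805, -0.1431, 0.1923]
contact_force: [7.0, -15.1, -3.4]
grasp_force: 52.6
tool_pos: [0.4791, -0.1438, 0.1923]
contact_force: [-1.9, -15.9, 4.4]
grip_width: 0.0131
grasp_force: 53.6
psi 92.7 q1 -0.23 q7 0.38; turn z units -0.08 ; then shift units [0.1  0.03 0.01] tilt z [ 0.    -0.005] w 0.0131 gf 53.6 t 71.0 F [ -1.9 -15.9   4.4]
```

```bash
python3 -m pendant '[[0,0,0,0,0,-0.08,0],[0,0,0,0,0,0,0],[0,0,0,0,0,0,0.15],[0,0,0,0,0,0,0.3],[0,0,0,0,0,0,0.4],[0,0,-0.4,0,0,0,0.4],[0,0,-0.6,0,0,0,0.4],[0,0,-0.7,0,0,0,0.4],[0,0,-0.7,0,0,0,0.4],[0,0,-0.5,0,0,0,0.4]]'|egrep 'tool|force|grip'; python3 -m pendant '[[0.6,0,-0.3,0,0,0,0.4],[0.7,0,-0.3,0,0,0,0.4],[0.7,0,0,0,0,0,0.4],[0.7,0,0,0,0,0,0.4],[0.7,0,0,0,0,0,0.4],[0.7,0,0,0,0,0,0.4],[0.7,0,0,0,0,0,0.4],[0.7,0,0,0,0,0,0.4],[0.7,0,0,0,0,0,0.4],[0.7,0,0,0,0,0,0.4]]'|egrep 'tool|force|grip';  python3 go.py .4943 -.409 .174 93.1
python3 - <<'E'
from h import *
shot("top","so2.png",(280,165,470,290),4)
E
```

```text
tool_pos: [0.4802, -0.139, 0.2809]
contact_force: [1.0, 0.6, 0.1]
grip_width: 0.0344
grasp_force: 0.0
tool_pos: [0.4666, 0.0685, 0.2975]
contact_force: [0.2, -1.0, 0.1]
grip_width: 0.0343
grasp_force: 0.0
psi 93.6 q1 -0.52 q7 -0.13; turn z units 0.10 ; then shift units [-15.94   0.06   4.12] tilt z [0. 0.] w 0.0343 gf 0.0 t 73.0 F [ 0.2 -1.   0.1]
```

View pics/so2.png

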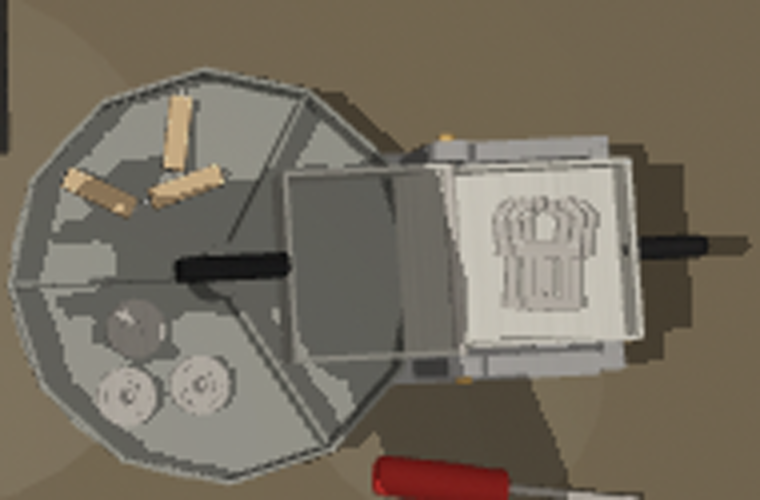

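```bash
python3 - <<'E'
from h import *
print(unproj("top",(456.25,226.25),.12),unproj("top",(280+645/4,165+247/4),.12))
E
python3 -m pendant '[[-0.75,0,0,0,0,0.1,0.5],[-0.75,0,0,0,0,0,0.5],[-0.75,0,0,0,0,0,0.5],[-0.75,0,0,0,0,0,0.5],[-0.75,0,0,0,0,0,0.5],[-0.75,0,0,0,0,0,0.5],[-0.75,0,0,0,0,0,0.5],[-0.75,0,0,0,0,0,0.5],[-0.75,0,0,0,0,0,0.5],[-0.75,0,0,0,0,0,0.5]]'|grep tool; python3 -m pendant '[[-0.75,0,0,0,0,0,0.5],[-0.75,0,0,0,0,0,0.5],[-0.75,0,0,0,0,0,0.5],[-0.75,0,0,0,0,0,0.5],[-0.75,0,0,0,0,0,0.5],[-0.75,0,0,0,0,0,0.5],[-0.75,0,0,0,0,0,0.5],[-0.75,0,0,0,0,0,0.5],[-0.75,0,0,0,0,0,0.5],[-0.75,0,0,0,0,0,0.5]]'|grep tool; python3 -m pendant '[[-0.75,0,0.2,0,0,0,0.5],[-0.3,0,0.4,0,0,0,0.5],[0,0,0.6,0,0,0,0.5],[0,0,0.6,0,0,0,0.5],[0,0,0.4,0,0,0,0.5],[0,0,0,0,0,0,0.5],[0,0,0,0,0,0,0.5]]'|grep tool;python3 go.py .4943 -.409 .174 93.1
```

```text
[ 0.49612684 -0.42829366  0.12      ] [ 0.49467415 -0.39213644  0.12      ]
tool_pos: [0.4792, -0.1579, 0.2975]
tool_pos: [0.4916, -0.3823, 0.2973]
tool_pos: [0.4932, -0.4132, 0.231]
psi 93.1 q1 0.21 q7 0.93; turn z units -0.00 ; then shift units [0.14 0.04 1.9 ] tilt z [-0.  0.] w 0.0427 gf 0.0 t 75.8 F [ 0.7 -0.6 -0.2]
```

```bash
python3 -m pendant '[[0.11,0.07,0.4,0,0,0,0.5],[0,0,0.4,0,0,0,0.5],[0,0,0.4,0,0,0,0.5],[0,0,0.3,0,0,0,0.5],[0,0,0.25,0,0,0,0.5],[0,0,0.15,0,0,0,0.5],[0,0,0,0,0,0,0.5]]'|egrep 'tool|force';  python3 -m pendant '[[0,0,0,0,0,0,0],[0,0,0,0,0,0,0],[0,0,0,0,0,0,0],[0,0,0,0,0,0,0],[0,0,0,0,0,0,0],[0,0,0,0,0,0,0],[0,0,0,0,0,0,0]]' 50; python3 go.py .4943 -.409 .174 93.1
```

```text
tool_pos: [0.4946, -0.4101, 0.1729]
contact_force: [0.5, 1.0, -0.2]
grasp_force: 0.0
time: 77.15
tool_pos: [0.4942, -0.4106, 0.1743]
orientation: [[-0.053, 0.999, -0.0], [0.999, 0.053, -0.0], [-0.0, -0.0, -1.0]]
contact_force: [-5.5, 2.3, 5.2]
grip_width: 0.0121
grasp_force: 48.8
psi 93.0 q1 0.22 q7 0.94; turn z units -0.02 ; then shift units [0.05 0.01 0.01] tilt z [-0. -0.] w 0.0121 gf 48.8 t 77.2 F [-5.5  2.3  5.2]
```

```bash
python3 -m pendant '[[0.03,0,-0.22,0,0,0,0],[0.04,0,-0.21,0,0,0,0],[0.06,0,-0.21,0,0,0,0],[0.06,0,-0.21,0,0,0,0],[0.08,0,-0.2,0,0,0,0],[0.08,0,-0.21,0,0,0,0]]';  python3 -m pendant '[[0.1,0,-0.2,0,0,0,0],[0.1,0,-0.19,0,0,0,0],[0.12,0,-0.19,0,0,0,0],[0.12,0,-0.18,0,0,0,0],[0.13,0,-0.17,0,0,0,0],[0.14,0,-0.17,0,0,0,0]]'
```

```text
time: 77.75
tool_pos: [0.4936, -0.399, 0.2113]
orientation: [[-0.053, 0.999, -0.002], [0.999, 0.053, 0.002], [0.002, -0.002, -1.0]]
contact_force: [-5.1, 3.1, -5.9]
grip_width: 0.0123
grasp_force: 48.7
time: 78.35
tool_pos: [0.4924, -0.3773, 0.2439]
orientation: [[-0.053, 0.999, -0.003], [0.999, 0.053, 0.002], [0.002, -0.002, -1.0]]
contact_force: [-4.9, 2.2, -8.0]
grip_width: 0.0124
grasp_force: 49.1
```

```bash
python3 -m pendant '[[0.15,0,-0.16,0,0,0,0],[0.16,0,-0.15,0,0,0,0],[0.16,0,-0.14,0,0,0,0],[0.17,0,-0.14,0,0,0,0],[0.18,0,-0.13,0,0,0,0],[0.18,0,-0.12,0,0,0,0]]';  python3 -m pendant '[[0.19,0,-0.11,0,0,0,0],[0.19,0,-0.1,0,0,0,0],[0.2,0,-0.09,0,0,0,0],[0.2,0,-0.08,0,0,0,0],[0.21,0,-0.07,0,0,0,0],[0.1,0,-0.03,0,0,0,0],[0,0,0,0,0,0,0],[0,0,0,0,0,0,0],[0,0,0,0,0,0,0],[0,0,0,0,0,0,0]]'
python3 - <<'E'
from h import *
shot("scene","tipv.png",(150,180,310,300),4.5)
E
```

```text
time: 78.95
tool_pos: [0.4907, -0.347, 0.2686]
orientation: [[-0.054, 0.999, -0.003], [0.999, 0.054, 0.003], [0.003, -0.003, -1.0]]
contact_force: [-4.3, 2.4, -9.9]
grip_width: 0.0118
grasp_force: 48.7
time: 79.95
tool_pos: [0.4889, -0.3145, 0.2828]
orientation: [[-0.054, 0.999, -0.003], [0.999, 0.054, 0.003], [0.003, -0.003, -1.0]]
contact_force: [-4.7, 2.3, -12.2]
grip_width: 0.0117
grasp_force: 48.7
```

View pics/tipv.png

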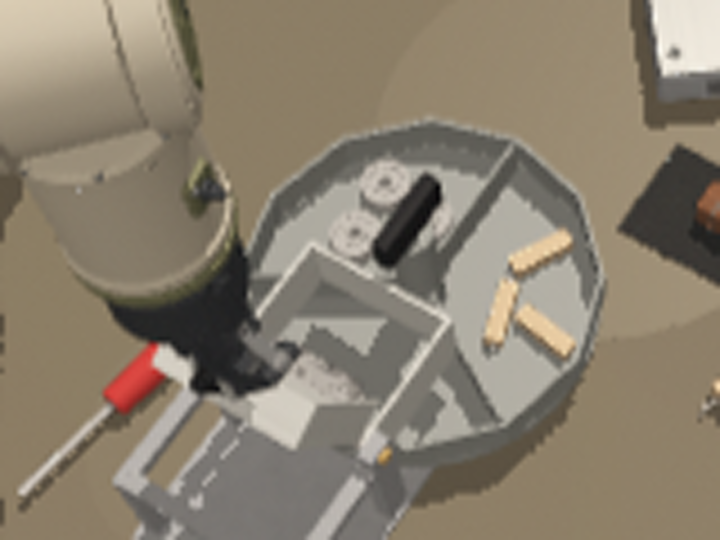

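```bash
python3 -m pendant '[[0.15,0,-0.04,0,0,0,0],[0.15,0,-0.03,0,0,0,0],[0,0,0,0,0,0,0],[0,0,0,0,0,0,0],[0,0,0,0,0,0,0],[0,0,0,0,0,0,0],[0,0,0,0,0,0,0],[0,0,0,0,0,0,0]]'; python3 -m pendant '[[-0.15,0,0.03,0,0,0,0],[-0.15,0,0.04,0,0,0,0],[-0.1,0,0.03,0,0,0,0],[-0.21,0,0.07,0,0,0,0],[-0.2,0,0.08,0,0,0,0],[-0.2,0,0.09,0,0,0,0],[-0.19,0,0.1,0,0,0,0],[-0.19,0,0.11,0,0,0,0],[-0.18,0,0.12,0,0,0,0],[-0.18,0,0.13,0,0,0,0]]';python3 -m pendant '[[-0.17,0,0.14,0,0,0,0],[-0.16,0,0.14,0,0,0,0],[-0.16,0,0.15,0,0,0,0],[-0.15,0,0.16,0,0,0,0],[0,0,0,0,0,0,0]]'
```

```text
time: 80.8
tool_pos: [0.4885, -0.3057, 0.2851]
orientation: [[-0.054, 0.999, -0.003], [0.999, 0.054, 0.002], [0.002, -0.003, -1.0]]
contact_force: [-7.3, 2.2, -13.4]
grip_width: 0.0119
grasp_force: 48.8
time: 81.8
tool_pos: [0.4914, -0.3599, 0.2638]
orientation: [[-0.052, 0.999, 0.0], [0.999, 0.052, -0.0], [-0.001, 0.0, -1.0]]
contact_force: [-9.3, 4.2, 0.1]
grip_width: 0.0116
grasp_force: 66.7
time: 82.3
tool_pos: [0.4924, -0.3814, 0.2469]
orientation: [[-0.05, 0.999, 0.002], [0.999, 0.05, -0.005], [-0.005, 0.002, -1.0]]
contact_force: [-6.8, -4.6, 2.0]
grip_width: 0.0118
grasp_force: 70.6
```

```bash
python3 -m pendant '[[-0.11,0,0.18,0,0,0,0],[-0.11,0,0.18,0,0,0,0],[-0.1,0,0.18,0,0,0,0],[-0.1,0,0.19,0,0,0,0],[-0.1,0,0.19,0,0,0,0],[-0.08,0,0.2,0,0,0,0]]'; python3 -m pendant '[[-0.07,0,0.2,0,0,0,0],[-0.06,0,0.21,0,0,0,0],[-0.05,0,0.21,0,0,0,0],[-0.05,0,0.21,0,0,0,0],[0,0,0,0,0,0,0]]'
```

```text
time: 82.9
tool_pos: [0.4935, -0.4014, 0.2153]
orientation: [[-0.049, 0.999, 0.005], [0.999, 0.049, -0.009], [-0.01, 0.004, -1.0]]
contact_force: [-7.3, -11.2, 9.2]
grip_width: 0.0114
grasp_force: 70.4
time: 83.4
tool_pos: [0.4939, -0.4085, 0.1895]
orientation: [[-0.049, 0.999, 0.004], [0.999, 0.049, -0.009], [-0.01, 0.004, -1.0]]
contact_force: [-6.7, -10.6, 5.5]
grip_width: 0.0113
grasp_force: 69.8
```

```bash
python3 -m pendant '[[0,0,0.15,0,0,0,0],[0,0,0.15,0,0,0,0],[0,0,0.1,0,0,0,0],[0,0,0.05,0,0,0,0],[0,0,0,0,0,0,0]]';python3 go.py .4942 -.4106 .1743 93.1
```

```text
time: 83.9
tool_pos: [0.4939, -0.4087, 0.1767]
orientation: [[-0.049, 0.999, 0.004], [0.999, 0.049, -0.01], [-0.01, 0.004, -1.0]]
contact_force: [-6.1, -11.6, 5.1]
grip_width: 0.0115
grasp_force: 70.1
psi 92.8 q1 0.21 q7 0.93; turn z units -0.06 ; then shift units [-0.06  0.01  0.08] tilt z [ 0.004 -0.01 ] w 0.0115 gf 70.1 t 83.9 F [ -6.1 -11.6   5.1]
```

```bash
python3 -m pendant '[[0,0,0.08,0,0,0,0],[0,0,0.05,0,0,0,0],[0,0,0,0,0,0,0],[0,0,0,0,0,0,0.2],[0,0,0,0,0,0,0.4],[0,0,0,0,0,0,0.5],[0,0,0,0,0,0,0.5]]'; python3 -m pendant '[[0,0,-0.3,0,0,0,0.5],[0,0,-0.6,0,0,0,0.5],[0,0,-0.8,0,0,0,0.5],[0,0,-0.8,0,0,0,0.5],[0,0,-0.8,0,0,0,0.5],[0,0,-0.8,0,0,0,0.5],[-0.7,0,0,0,0,0,0.5],[-0.7,0,0,0,0,0,0.5],[-0.7,0,0,0,0,0,0.5],[0,0,0,0,0,0,0.5]]'
python3 - <<'E'
from h import *
a=ctrl.get_image("top")[85:290,235:470]; b=ctrl.get_image("scene")[175:340,150:365]
a=cv2.resize(a,None,fx=2.1,fy=2.1,interpolation=cv2.INTER_CUBIC)[:,:]; b=cv2.resize(b,None,fx=1.3,fy=1.3)
b=cv2.copyMakeBorder(b,0,a.shape[0]-b.shape[0],0,0,0); cv2.imwrite("pics/fin.png",np.hstack([a,b])); print(a.shape)
E
```

```text
time: 84.6
tool_pos: [0.4956, -0.4027, 0.1688]
orientation: [[-0.055, 0.998, 0.001], [0.998, 0.055, -0.0], [-0.0, 0.001, -1.0]]
contact_force: [0.2, 0.6, -0.8]
grip_width: 0.043
grasp_force: 0.0
time: 85.6
tool_pos: [0.4966, -0.4688, 0.2917]
orientation: [[-0.05, 0.999, -0.001], [0.999, 0.05, -0.002], [-0.002, -0.001, -1.0]]
contact_force: [-0.3, 0.1, -0.0]
grip_width: 0.0424
grasp_force: 0.0
(430, 494, 3)
```

View pics/fin.png

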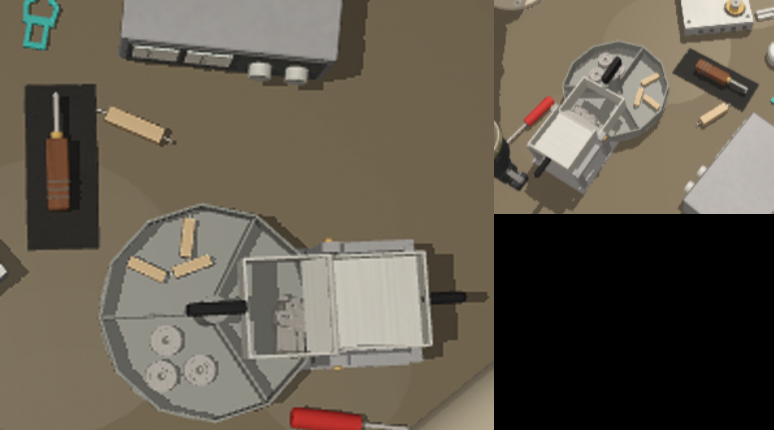

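```bash
python3 -c "
from station import ctrl
print(ctrl.sign_off())"
```

```text
the job is handed in; nothing more can be done
None
```

The job is handed in at about 86 s. Clips 2, 3 and 4 (shaft 1 was bare) were pried out with the pick and tipped into the empty compartment. In the last picture the pick is back on its mat to within about 2 mm, the pan is down and empty, and the carousel is lined up under the chute.

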